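Free the caked detergent caddy, then draw its dosing slide out to the mark and hold it

ROBOT

A 6-joint arm with a two-finger parallel gripper is mounted at the origin on the work surface. World frame = base frame: x ahead of the robot, y to its left, z up, the work surface at z = 0. Lengths are in m, angles in rad, forces in N, time in s.
With the tool pointing down it reaches from about 0.425 to 0.95 m from the base axis. Payload 3.5 kg.
Tool frame: the origin (TCP) lies on the centre line of the jaws, within the pads' length; the fingertips stand 11 mm ahead of it and the grasp point (between the pads) lies 8 mm behind it; x points along the fingers, z is the direction in which the jaws open and shut, and the axes are right-handed (so a half turn about x gives the same grasp; the last joint's range is limited). The gripper opens to 85 mm and grips with 20 to 120 N. Pads are 22 mm wide; open, the fingers measure 114 mm over their backs; the gripper's body (76 mm by 85 mm) begins 54 mm behind the grasp point. The pads swing forward as they close: fully open they stand 13 mm farther back than shut.
Start: joints at [-1.31, 0.286, 1.577, -0, 1.279, -0.15], TCP at [0.27, -0.619, 0.221] pointing down, gripper open.
Joint ranges: [-2.77, 2.77], [-0.9, 2.22], [0.21, 2.48], [-1.53, 4.67], [0.24, 2.81], [-2.84, 2.84]. Speed limits (rad/s): [2.79, 2.79, 3.14, 3.14, 3.14, 3.14].

INTERFACE

Orientations are given as a unit quaternion [w, x, y, z].
In Python, from plant import ctrl gives the robot as it stands.
- The arm moves only by the tool play_rows, never from a script. Its argument "steps" is a list of rows, each an object of numbers: "jaw": the opening, from -1 (shut) to 1 (fully open); "x", "y", "z": the shift along the tool's x, y, z as a fraction of full scale; "turn": the turn about the tool's x as a fraction of full scale. In form: [{"jaw": .., "x": .., "y": .., "z": .., "turn": ..}, ...]. A call has 1 to 12 rows; each row shifts and turns the pose as measured when the row begins, along the tool's axes as they then stand; what a row does not reach is not made up. Full scale, the value 1, is 60 mm for a shift and 6 degrees for a turn. A row lasts 1/8 s, in which the tool goes at most 62.5 mm and 10.7 degrees, less where a joint would pass 70% of its speed; a pose out of reach is approached as far as the arm can. A call with a number of a shift or a turn outside -1 to 1 is refused whole. A call with a gripper value outside its range is refused whole. The fingers move at their own pace and stop on an object; "force" is the grip in N (left out, the last holds). Time passes only in rows, so rows that do not move let the fingers close. It gives the time, the measured TCP pose, the force and the opening at its end, in the units of the state.
- ctrl.state(): the state, without advancing time (a new reading comes with each control period).
- ctrl.get_image(name): name is "side" or "top"; returns a dict with "color" (400x640x3 uint8, red, green, blue), "range_z" (400x640 float32, m along the optical axis (not along the pixel's ray), 0 where there is no reading), "intrinsics" (3x3 intrinsics, pixels), "k1" (the pictures are not rectified: a ray, as slopes to the right and down, at radius r is drawn at 1 + k1 r^2 times it, then the intrinsics apply), "pose" (4x4, takes a point from camera to world coordinates). Camera axes: x right, y up, looking along -z (the intrinsics and any distortion apply to the point x, -y, -z); pixel columns grow to the right and rows downward; lengths in m; the calibration is good to about 2 mm. A picture is of the moment at which its call begins.
- ctrl.sign_off(): hands the job in, once; it reports no verdict.
The state is a dict: "clock": time; "joints": joint angles; "qvel": joint speeds; "joint_efforts": joint torques, N m; "eef_pos": TCP position; "eef_rot": TCP orientation; "contact_force": force on the tool from outside, world axes, zero at the start; "moment": the same for the moment, N m; "gripper_width": finger opening in m.
Only numpy, scipy, OpenCV 4.12 (cv2) and the standard library are available. Lean on these libraries where they do the work, as an engineer would, in place of code of your own. Each camera call takes 0.05 s, during which the arm holds its last target. There are 200 camera calls.

TASK

The detergent in the white caddy has caked: take the red scraper and dip its tip a few centimetres below the rim of the open caddy to loosen it, then lay the scraper flat on the grey drying mat, its head on the mat too. Then take the upturned lip of the caddy's grey spring-return dosing slide, draw it out until its black pointer is level with the blue dose marker, and finish still holding it there, because the spring shuts it if you let go. Leave the dose marker where it is set, the caddy's lid up, and the other things on the block where they stand.

Things in the scene. Friction and masses are not known exactly. Their poses are not given: they have to be found in the camera images.
- caddy: White detergent caddy, fixed by suction feet. Origin: centre of the hopper's underside, on the work surface; -x is its front, z up. Hopper 120 (x) x 130 (y) mm, walls 4, rim at z = 132, open mouth x +-56, y +-61; empty, inner floor z = 64 (middle outlet) to 80 (sides). From its front face (x = -60) two cheeks (y +-34..40, 62 high) run out to x = -180, the dosing slide between them.
- caddy_lid (a joint): The caddy's flip-top lid, 132 mm wide, 136 mm long, hinged along the back rim (caddy x = 64, z = 133 mm). 0 is shut, it grows as it opens; it starts raised at 1.65 to 1.95 rad (1.57 is upright, more leans away behind the caddy) and stays by friction.
- dose_slide: Grey slide: a level blade 58 mm wide, 4 thick, ending in an upturned lip across it (8 mm thick along x, 11 at the top bead; 56 wide). Origin: under the lip, at caddy x = -120, z = 56 mm when shut; axes as the caddy's. It moves only along the caddy's -x (outward), 0 to 55 mm, against a spring: 2.5 N shut, 8 N at 45 mm; let go, it shuts.
- slide_lip (a point): Middle of the top edge of the slide's lip, 112 mm above the work surface, 52 mm above the blade; axes as the caddy's. Shut, the lip stands 56 mm clear in front of the caddy's face. Pinch it from above, fingers closing along the caddy's x.
- dose_pointer (a point): Outer end of the slide's small black pointer (3 mm wide), in line with the lip, 41 mm to the caddy's +y side of its centre line, 67 mm above the work surface; it moves with the slide.
- marker_line (a point): Line on the blue dose marker, a clip 8 mm wide (x) on the outside of the caddy's +y cheek, y 41 to 55 mm, 67 mm above the work surface; axes as the caddy's. The slide is at the mark when pointer and line have the same caddy x. It is set 25 to 45 mm outward of the shut slide's pointer and stays by friction (6 N).
- scraper: Red one-piece silicone scraper (spatula), 220 mm long, 60 to 105 g, lying flat. Origin: middle of its length on the underside; +x points to the head and tip, z up. Handle 17 mm wide and 15 mm high from x = -110 to 30 mm; head 50 mm wide, 9 mm thick from x = 45 mm to the tip at 110 mm. Centre of mass near x = 0.
- scraper_grip (a point): Good place to grip the scraper's handle across its 17 mm width: x = -15 mm, 7.5 mm above its underside, 125 mm from the tip; axes as the scraper's.
- scraper_tip (a point): Middle of the scraper's thin tip edge (x = 110 mm, 2 mm above its underside).
- mat: Grey drying mat lying on the block, 280 (x) x 170 (y) x 4 mm, fixed. Origin: centre of its underside; its top is 4 mm above the work surface.
- mug: Upturned blue ceramic mug, 84 mm wide, 95 mm high, handle out to 76 mm on its +y side. Bystander. Origin: centre of the underside.
- filter: Cylindrical steel micro filter with grey ribs, 81 mm wide, 126 mm high, upright. Bystander. Origin: centre of the underside.
- rinse_bottle: Clear bottle with blue cap, 64 mm wide, 170 mm high. Bystander. Origin: centre of the underside.
- spray_arm: Detached grey plastic spray arm, 440 mm long (x), 64 mm wide at the hub, 36 mm high, lying flat beyond the caddy. Bystander. Origin: centre of the underside.
- scoop: Small blue scoop, cup 60 mm wide and 40 mm high, flat handle out to 97 mm on its -x side. Bystander. Origin: centre of the cup's underside.
Not all that is in view belongs to the job. Several things have the shape of the scraper; the one meant has the colours described above.

How it is judged:
By the outcome, as a careful person would: the job done as asked, in the order asked, and still so for the second after the job is handed in, while the arm keeps its last pose, push and grip.
It also fails if it takes over 64 s, if anything falls off the work surface, if the arm or the gripper's body presses on something with over 40 N, if the wrist force passes 120 N, or if a joint passes its speed limit or range.

## Working session

There is one attempt and no reset: what is moved stays moved. The work goes in short steps, Python scripts to look and compute and a tool call to move; the robot and the scene stay as the last step left them, time stands still between calls to the robot, and variables do not carry over. Pictures are saved under pics/ and viewed, about 8 in all and at most 12, crops included, and the job is handed in when it is done.

Besides the shell and the picture viewer there is one more tool, called after "Request:" as name(argument=value, ...), one argument or row to a line, values as JSON. play_rows: Moves the arm, as the interface text tells. Shift numbers are shares of 60 mm and turn numbers shares of 6 degrees, none past 1 either way. Its arguments: {"type":"object","properties":{"steps":{"type":"array","items":{"type":"object","properties":{"jaw":{"type":"number"},"x":{"type":"number"},"y":{"type":"number"},"z":{"type":"number"},"turn":{"type":"number"}}}},"force":{"type":"number"}},"required":["steps"]}

```bash
ls; mkdir -p pics; cat > h.py <<'E'
import numpy as np, cv2
from plant import ctrl
def grab(n):
    im=ctrl.get_image(n); return {k:(np.array(v) if k!='k1' else v) for k,v in im.items() if k in('color','range_z','intrinsics','k1','pose')}
def save(im,name,box=None,s=1):
    c=im['color'][...,::-1]
    if box: c=c[box[1]:box[3],box[0]:box[2]]
    c=cv2.resize(np.ascontiguousarray(c),None,fx=s,fy=s,interpolation=cv2.INTER_CUBIC); cv2.imwrite('pics/'+name,c)
def slopes(im,uv):
    K=im['intrinsics']; uv=np.asarray(uv,float).reshape(-1,1,2)
    return cv2.undistortPoints(uv,K,np.array([im['k1'],0,0,0,0.])).reshape(-1,2)
def rays(im,uv):
    s=slopes(im,uv); d=np.c_[s[:,0],-s[:,1],-np.ones(len(s))]
    return im['pose'][:3,3], d@im['pose'][:3,:3].T
def onz(im,uv,z):
    o,d=rays(im,uv); return o+d*((z-o[2])/d[:,2])[:,None]
def cloud(im):
    h,w=im['range_z'].shape; u,v=np.meshgrid(np.arange(w),np.arange(h))
    o,d=rays(im,np.c_[u.ravel(),v.ravel()]); return (o+d*im['range_z'].reshape(-1,1)).reshape(h,w,3)
def proj(im,P):
    P=np.atleast_2d(P); T=np.linalg.inv(im['pose']); c=P@T[:3,:3].T+T[:3,3]
    c=c*[1,-1,-1]; s=c[:,:2]/c[:,2:]; s=s*(1+im['k1']*(s**2).sum(1))[:,None]
    return s@im['intrinsics'][:2,:2].T+im['intrinsics'][:2,2]
E
python3 - <<'E'
from h import *
for n in('top','side'):
    im=grab(n); save(im,n+'0.png'); np.savez(n+'0.npz',**im)
    print(n,im['k1'],im['intrinsics'].tolist(),im['pose'].round(3).tolist(), (im['range_z']>0).mean())
s=ctrl.state(); print(s)
E
```

```text
pics
top -0.10047890697894202 [[440.7365891323334, 0.0, 323.33177033841], [0.0, 440.7365891323334, 202.98625663385886], [0.0, 0.0, 1.0]] [[0.019, 0.997, -0.073, 0.381], [-1.0, 0.019, -0.012, -0.067], [-0.01, 0.073, 0.997, 1.357], [0.0, 0.0, 0.0, 1.0]] 0.99616015625
side -0.0013956424538628558 [[386.01068123552983, 0.0, 325.579640440471], [0.0, 386.01068123552983, 203.22554553809888], [0.0, 0.0, 1.0]] [[-0.957, 0.123, -0.264, 0.164], [-0.29, -0.476, 0.83, 0.928], [-0.023, 0.871, 0.491, 0.716], [0.0, 0.0, 0.0, 1.0]] 0.99600390625
{'clock': 0.1, 'joints': array([-1.30999363e+00,  2.87106004e-01,  1.57807347e+00, -7.11390760e-06,
        1.27861924e+00, -1.50017176e-01]), 'qvel': array([-7.23605911e-05, -3.09135429e-03, -1.54359261e-03, -4.77762796e-04,
        4.08136226e-04, -1.84950501e-03]), 'joint_efforts': array([ 1.23830559e-03, -4.07291937e+01, -2.93698597e+01, -1.00813879e-04,
        3.40727769e-03,  4.85282087e-06]), 'eef_pos': array([ 0.26941685, -0.61820443,  0.21964304]), 'eef_rot': array([ 0.5908902 ,  0.38802198,  0.59205582, -0.38698529]), 'contact_force': array([ 0.32032268, -0.11679331, -0.10343849]), 'moment': array([ 0.03972975, -0.00787588, -0.03089288]), 'gripper_width': 0.08512001161839139}
```

View pics/top0.png

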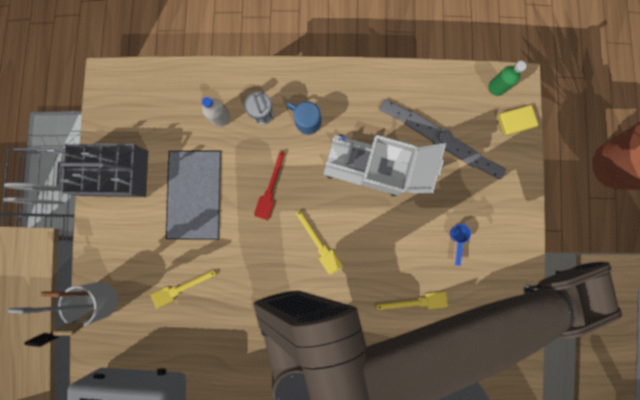

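View pics/side0.png

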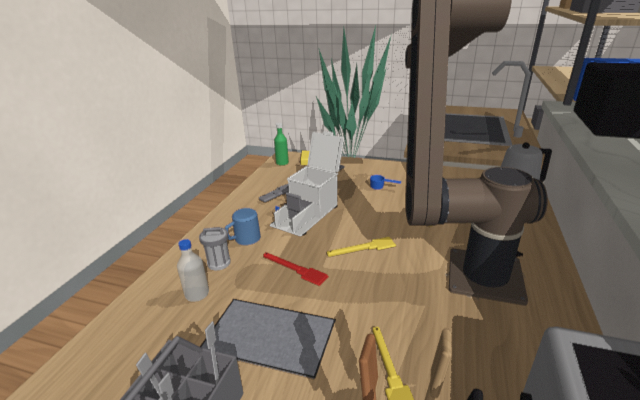

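The top view shows the red scraper (handle end (283,152), head (263,215)), the caddy (325–440, 135–193) with its front to the left and the blue marker near (342,138), and the mat (168–220, 150–240). The side view agrees. Next I'll measure.

```bash
cat > m.py <<'E'
from h import *
L=lambda n:{k:(v if k!='k1' else float(v)) for k,v in np.load(n).items()}
t=L('top0.npz'); s=L('side0.npz')
def mask(im,f,box=None):
    hsv=cv2.cvtColor(np.ascontiguousarray(im['color']),cv2.COLOR_RGB2HSV).astype(int); m=f(*[hsv[...,i] for i in range(3)])
    if box: k=np.zeros_like(m);k[box[1]:box[3],box[0]:box[2]]=1;m=m&k
    return m
red=lambda h,S,V:((h<6)|(h>174))&(S>170)&(V>70)
for n,im,box in(('top',t,(230,130,310,240)),('side',s,(240,230,350,300))):
    v,u=np.nonzero(mask(im,red,box)); P=onz(im,np.c_[u,v],0.008)[:,:2]
    c=P.mean(0); w,V=np.linalg.eigh(np.cov((P-c).T)); a=V[:,1]; q=(P-c)@a; r=(P-c)@V[:,0]
    wid=[np.ptp(r[q<0]),np.ptp(r[q>0])]
    if wid[0]>wid[1]: a=-a;q=-q
    hd=(np.percentile(r[(q<0)],[50]))
    e=c+a*q.max(); b=c+a*q.min()
    print(n,len(u),'len',np.ptp(q),'mid',(e+b)/2,'ang',np.degrees(np.arctan2(a[1],a[0])),wid)
# mat
m=mask(t,lambda h,S,V:(S<60)&(V>60)&(V<150),(155,140,235,250)).astype(np.uint8)
m=cv2.morphologyEx(m,cv2.MORPH_OPEN,np.ones((5,5)))
cs=max(cv2.findContours(m,0,2)[0],key=cv2.contourArea); W=onz(t,cs.reshape(-1,2),.004)[:,:2]
print('mat',cv2.minAreaRect((W*1000).astype(np.float32)))
# caddy: depth cloud
C=cloud(t); sub=C[125:205,315:450].reshape(-1,3); hi=sub[(sub[:,2]>.12)&(sub[:,2]<.14)]
print('rim',len(hi),cv2.minAreaRect((hi[:,:2]*1000).astype(np.float32)))
hi=sub[(sub[:,2]>.05)&(sub[:,2]<.3)]
print('all',cv2.minAreaRect((hi[:,:2]*1000).astype(np.float32)), 'zmax',hi[:,2].max())
for nm,im,box in(('top',t,(320,125,365,160)),('side',s,(262,190,330,235))):
    mm=mask(im,lambda h,S,V:(h>100)&(h<130)&(S>110),box); v,u=np.nonzero(mm); print('blue',nm,len(u),u.mean(),v.mean(),onz(im,[[u.mean(),v.mean()]],.07))
save(t,'t_cad.png',(315,125,455,205),5); save(s,'s_cad.png',(255,120,355,245),5)
E
python3 m.py
```

```text
top 507 len 0.21173478372724397 mid [0.53387818 0.11040289] ang 163.54608720423363 [np.float64(0.02261198587879725), np.float64(0.04507354184709228)]
side 523 len 0.22248136343281627 mid [0.5287938 0.1126809] ang 161.9896589153085 [np.float64(0.027115238631160873), np.float64(0.05004205393469177)]
mat ((499.014892578125, 356.47454833984375), (274.1800842285156, 167.62127685546875), 0.7858708500862122)
rim 526 ((584.578125, -242.73104858398438), (130.8350372314453, 135.31199645996094), 75.15299224853516)
all ((600.9137573242188, -179.11233520507812), (353.8280334472656, 135.49642944335938), 75.85438537597656) zmax 0.2620230199573379
blue top 9 342.6666666666667 137.44444444444446 [[ 0.67054022 -0.10538595  0.07      ]]
blue side 8 276.875 207.875 [[ 0.65968918 -0.09167336  0.07      ]]
```

View pics/t_cad.png

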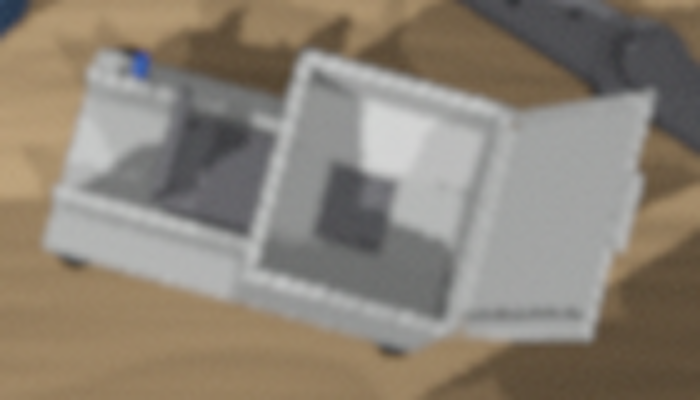

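View pics/s_cad.png

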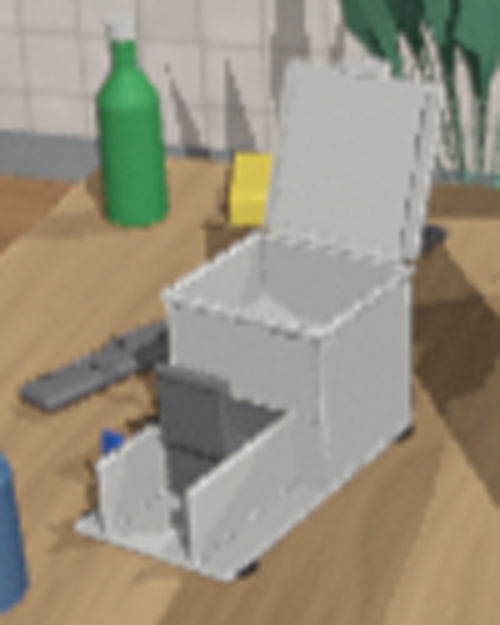

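The crops show the rim corners (top crop about (307,52), (508,112), (452,333), (248,272)), the slide's lip edge near (165–180, 90–195), and the marker at top crop (141,65), side crop (113,440). Now I'll fit the caddy frame and plan.

```bash
cat > m2.py <<'E'
from m import *
print('----')
tc=np.array([[307,52],[508,112],[452,333],[248,272]])/5+[315,125]
sc=np.array([[166,293],[262,235],[412,270],[322,336]])/5+[255,120]   # front+y, back+y, back-y, front-y
T=onz(t,tc,.132); S=onz(s,sc,.132); print(T[:,:2].round(4).tolist(),S[:,:2].round(4).tolist())
loc=np.array([[-60,65],[60,65],[60,-65],[-60,-65]])/1000
def fit(P,Q):
    c=P.mean(0);d=Q.mean(0);U,_,Vt=np.linalg.svd((P-c).T@(Q-d));R=(U@Vt).T;return R,d-R@c,np.abs(P@R.T+d-R@c-Q).max()
for nm,X in(('t',T),('s',S)):
    R,o,e=fit(loc,X[:,:2]); print(nm,np.degrees(np.arctan2(R[1,0],R[0,0])),o,e)
R,o,e=fit(np.r_[loc,loc],np.r_[T[:,:2],S[:,:2]])
for nm,im,uv,zs in(('t',t,[343.2,138],(.067,.075)),('s',s,[277.6,208],(.06,.067,.075))):
    for z in zs: print('marker',nm,z,((onz(im,[uv],z)[0,:2]-o)@R*1000).round(1))
E
python3 m2.py | sed -n '/----/,$p'
```

```text
----
[[0.6643, -0.1988], [0.6324, -0.313], [0.5062, -0.2815], [0.5383, -0.1668]] [[0.6544, -0.1928], [0.6217, -0.3026], [0.4979, -0.2708], [0.5287, -0.1568]]
t -104.82546542194933 [ 0.58531552 -0.24002078] 0.0016894454239973489
s -105.49619484823317 [ 0.57568058 -0.23074988] 0.003376362247727527
marker t 0.067 [-147.1   52.4]
marker t 0.075 [-146.9   50.6]
marker s 0.06 [-145.6   47.7]
marker s 0.067 [-154.9   39.7]
marker s 0.075 [-165.5   30.5]
```

```bash
cat > m3.py <<'E'
from m import *
print('----')
for nm,im,box,rb in(('top',t,(230,230,300,280),(315,125,450,205)),('side',s,(220,265,255,290),(255,120,355,245))):
    C=cloud(im); g=C[box[1]:box[3],box[0]:box[2]].reshape(-1,3); g=g[np.abs(g[:,2])<.05]
    print(nm,'table z',np.median(g[:,2]),g[:,2].std())
    v,u=np.nonzero(mask(im,red,(230,130,310,240) if nm=='top' else (240,230,350,300))); g=C[v,u]; print(' scraper 3D mean',np.median(g,0), np.percentile(g[:,2],[5,50,95]))
    sub=C[rb[1]:rb[3],rb[0]:rb[2]].reshape(-1,3)
    g=sub[(sub[:,2]>.12)&(sub[:,2]<.14)&(sub[:,1]<-.12)&(sub[:,1]>-.4)&(sub[:,0]>.45)&(sub[:,0]<.75)]; print(' rim',len(g),cv2.minAreaRect((g[:,:2]*1000).astype(np.float32)),np.median(g[:,2]))
    m=mask(im,lambda h,S,V:(S<60)&(V>50)&(V<160),(155,140,235,250) if nm=='top' else (195,295,345,375)).astype(np.uint8)
    m=cv2.morphologyEx(m,cv2.MORPH_OPEN,np.ones((5,5))); cs=max(cv2.findContours(m,0,2)[0],key=cv2.contourArea); print(' mat',cv2.minAreaRect((onz(im,cs.reshape(-1,2),.004)[:,:2]*1000).astype(np.float32)))
    # gripper tool location
    print(' tcp proj',proj(im,ctrl.state()['eef_pos']))
    print(' table far z',np.median(C[(180 if nm=='top' else 175):][:6,(470 if nm=='top' else 350):][:,:8].reshape(-1,3),0))
E
python3 m3.py | sed -n '/----/,$p'
```

```text
----
top table z -0.0015717300823878677 0.0027764694566265046
 scraper 3D mean [0.48474055 0.11949597 0.00980058] [0.00363994 0.00980058 0.0162492 ]
 rim 526 ((584.578125, -242.73104858398438), (130.8350372314453, 135.31199645996094), 75.15299224853516) 0.13095766152253785
 mat ((499.014892578125, 356.47454833984375), (274.1800842285156, 167.62127685546875), 0.7858708500862122)
 tcp proj [[537.64937382 281.02292106]]
 table far z [ 0.55290664 -0.51918624 -0.00134342]
side table z -0.0015385556730557748 0.0020137133684640226
 scraper 3D mean [0.48203254 0.12204642 0.0085875 ] [0.00428092 0.0085875  0.01453103]
 rim 408 ((581.3529663085938, -243.012451171875), (140.30616760253906, 138.4398193359375), 74.61641693115234) 0.1289418932975902
 mat ((501.122802734375, 386.154541015625), (295.00494384765625, 225.6954345703125), 1.2321187257766724)
 tcp proj [[414.73279192 124.47373069]]
 table far z [ 0.49937375 -0.52724689 -0.0014083 ]
```

Plan: the tool always points down, so the scraper has to be pivoted in the grip. I'll press its tail on the caddy's near rim so the tail goes up and the tip down, dip it from the far side, then flatten it on the mat. The caddy is at about (0.583,-0.241), yaw -105°.

```bash
cat > go.py <<'E'
import sys,numpy as np
from scipy.spatial.transform import Rotation as Ro
from plant import ctrl
O=np.array([.583,-.241]); YAW=-105.
def cad(x,y): a=np.radians(YAW); return O+np.array([[np.cos(a),-np.sin(a)],[np.sin(a),np.cos(a)]])@[x,y]
def where():
    s=ctrl.state(); q=s['eef_rot']; R=Ro.from_quat(np.r_[q[1:],q[0]]).as_matrix(); return s,R
def to(x,y,z,jaw=None):
    """delta in tool units; jaw = wanted heading of jaw axis (deg, mod 180), turn made first"""
    s,R=where(); p=s['eef_pos']; h=np.degrees(np.arctan2(R[1,2],R[0,2])); turn=0
    if jaw is not None:
        dh=(jaw-h+90)%180-90; turn=-dh; R=R@Ro.from_euler('x',turn,degrees=True).as_matrix()
    d=R.T@(np.array([x,y,z])-p)
    print('t %.2f p %s head %.1f tilt %.2f w %.1f F %s | turn units %.2f then x %.2f y %.2f z %.2f'%(s['clock'],p.round(4),h,np.degrees(np.arccos(-R[2,0])),s['gripper_width']*1e3,s['contact_force'].round(1),turn/6,*(d/.06)))
E
python3 -c "
from go import *
s,R=where();print(R.round(3))
to(.548,.107,.12,73)"
```

```text
[[-0.001  0.917  0.399]
 [ 0.002  0.399 -0.917]
 [-1.     0.    -0.002]]
t 0.10 p [ 0.2694 -0.6182  0.2196] head -66.5 tilt 0.13 w 85.1 F [ 0.3 -0.1 -0.1] | turn units 6.76 then x 1.68 y 0.91 z -12.91
```

Request:
play_rows(
  steps=[
    {"jaw": 1,"turn": 0.97},
    {"jaw": 1,"turn": 0.97},
    {"jaw": 1,"turn": 0.97},
    {"jaw": 1,"turn": 0.97},
    {"jaw": 1,"turn": 0.97},
    {"jaw": 1,"turn": 0.97},
    {"jaw": 1,"turn": 0.97},
    {"jaw": 1,"z": -0.8},
    {"jaw": 1,"z": -0.8},
  ],
  force=40,
)

```text
invalid input at $.steps[0]: expected keys jaw, x, y, z, turn
```

```bash
python3 -c "
from go import *
to(.548,.107,.12,73)"
```

```text
t 0.10 p [ 0.2694 -0.6182  0.2196] head -66.5 tilt 0.13 w 85.1 F [ 0.3 -0.1 -0.1] | turn units 6.76 then x 1.68 y 0.91 z -12.91
```

Request:
play_rows(
  steps=[
    {"jaw": 1,"x": 0,"y": 0,"z": 0,"turn": 0.97},
    {"jaw": 1,"x": 0,"y": 0,"z": 0,"turn": 0.97},
    {"jaw": 1,"x": 0,"y": 0,"z": 0,"turn": 0.97},
    {"jaw": 1,"x": 0,"y": 0,"z": 0,"turn": 0.97},
    {"jaw": 1,"x": 0,"y": 0,"z": 0,"turn": 0.97},
    {"jaw": 1,"x": 0,"y": 0,"z": 0,"turn": 0.97},
    {"jaw": 1,"x": 0,"y": 0,"z": 0,"turn": 0.97},
    {"jaw": 1,"x": 0,"y": 0,"z": -0.8,"turn": 0},
    {"jaw": 1,"x": 0,"y": 0,"z": -0.8,"turn": 0},
  ],
  force=40,
)

```text
clock: 1.23
eef_pos: [0.2982, -0.5242, 0.2124]
eef_rot: [0.407, 0.577, 0.416, -0.573]
contact_force: [0.6, 0.9, -0.0]
gripper_width: 0.0856
```

```bash
python3 -c "
from go import *
to(.548,.107,.12,73)"
```

```text
t 1.23 p [ 0.2982 -0.5242  0.2124] head -108.8 tilt 0.85 w 85.6 F [ 0.6  0.9 -0. ] | turn units -0.31 then x 1.67 y 0.92 z -11.26
```

Request:
play_rows(
  steps=[
    {"jaw": 1,"x": 0,"y": 0,"z": 0,"turn": -0.3},
    {"jaw": 1,"x": 0,"y": 0.1,"z": -1,"turn": 0},
    {"jaw": 1,"x": 0,"y": 0.1,"z": -1,"turn": 0},
    {"jaw": 1,"x": 0,"y": 0.1,"z": -1,"turn": 0},
    {"jaw": 1,"x": 0,"y": 0.1,"z": -1,"turn": 0},
    {"jaw": 1,"x": 0,"y": 0.1,"z": -1,"turn": 0},
    {"jaw": 1,"x": 0,"y": 0.1,"z": -1,"turn": 0},
    {"jaw": 1,"x": 0,"y": 0.1,"z": -1,"turn": 0},
    {"jaw": 1,"x": 0,"y": 0.1,"z": -1,"turn": 0},
    {"jaw": 1,"x": 0,"y": 0.1,"z": -1,"turn": 0},
    {"jaw": 1,"x": 0,"y": 0,"z": 0,"turn": 0},
  ],
)

```text
clock: 2.6
eef_pos: [0.5146, -0.0136, 0.2183]
eef_rot: [0.418, 0.571, 0.424, -0.566]
contact_force: [-0.2, 0.1, 0.0]
gripper_width: 0.0854
```

```bash
python3 -c "
from go import *
to(.548,.107,.10,73)"
```

```text
t 2.60 p [ 0.5146 -0.0136  0.2183] head -106.9 tilt 0.65 w 85.4 F [-0.2  0.1  0. ] | turn units 0.01 then x 1.99 y -0.05 z -2.06
```

Request:
play_rows(
  steps=[
    {"jaw": 1,"x": 0.2,"y": 0,"z": -0.9,"turn": 0},
    {"jaw": 1,"x": 0.6,"y": 0,"z": -0.9,"turn": 0},
    {"jaw": 1,"x": 0.6,"y": 0,"z": -0.3,"turn": 0},
    {"jaw": 1,"x": 0.6,"y": 0,"z": 0,"turn": 0},
    {"jaw": 1,"x": 0,"y": 0,"z": 0,"turn": 0},
  ],
)

```text
clock: 3.22
eef_pos: [0.5566, 0.1047, 0.0978]
eef_rot: [0.419, 0.572, 0.421, -0.566]
contact_force: [-0.2, -0.6, -0.2]
gripper_width: 0.0851
```

```bash
python3 -c "
from go import *
from h import *
to(.548,.107,.014,73)
im=grab('top'); save(im,'t1.png',(220,110,330,230),4)
im2=grab('side'); save(im2,'s1.png',(200,180,340,300),4)
b=cv2.imread('pics/s1.png'); a=cv2.imread('pics/t1.png'); h=max(a.shape[0],b.shape[0])
f=lambda i:cv2.copyMakeBorder(i,0,h-i.shape[0],0,0,0)
cv2.imwrite('pics/c1.png',cv2.resize(np.hstack([f(a),f(b)]),None,fx=.8,fy=.8))
"
```

```text
t 3.23 p [0.5566 0.1047 0.0978] head -107.1 tilt 0.49 w 85.1 F [-0.2 -0.6 -0.2] | turn units -0.02 then x 1.40 y -0.15 z 0.02
```

View pics/c1.png

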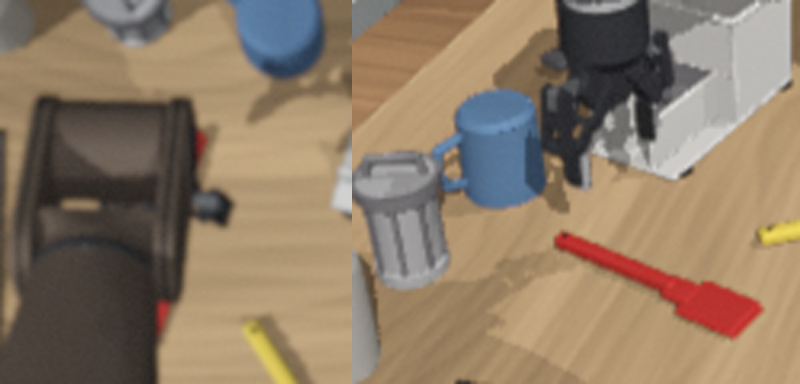

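The side crop shows the open gripper above and behind the red handle, clear of the mug. I'll descend part way and check numerically.

Request:
play_rows(
  steps=[
    {"jaw": 1,"x": 0.5,"y": -0.15,"z": 0,"turn": 0},
    {"jaw": 1,"x": 0.3,"y": 0,"z": 0,"turn": 0},
    {"jaw": 1,"x": 0,"y": 0,"z": 0,"turn": 0},
  ],
)

```text
clock: 3.7
eef_pos: [0.5577, 0.1054, 0.0599]
eef_rot: [0.422, 0.578, 0.416, -0.561]
contact_force: [-0.1, -0.2, 0.4]
gripper_width: 0.0855
```

```bash
python3 -c "
from go import *
from h import *
to(.548,.107,.014,73)
im2=grab('side'); s,R=where(); p=s['eef_pos']; ft=p+R[:,0]*.011
for k in (-.0425,.0425): 
    q=proj(im2,ft+R[:,2]*k)[0]; print(q); cv2.circle(im2['color'],tuple(int(round(a)) for a in q),1,(0,255,0),-1)
q=proj(im2,[.548,.107,.0075])[0]; cv2.circle(im2['color'],tuple(int(round(a)) for a in q),1,(0,255,255),-1)
save(im2,'s2.png',(230,180,340,300),5)
"
```

```text
t 3.70 p [0.5577 0.1054 0.0599] head -107.3 tilt 1.55 w 85.5 F [-0.1 -0.2  0.4] | turn units -0.05 then x 0.76 y -0.18 z 0.03
[273.12140959 259.06641965]
[292.03097348 244.47291229]
```

View pics/s2.png

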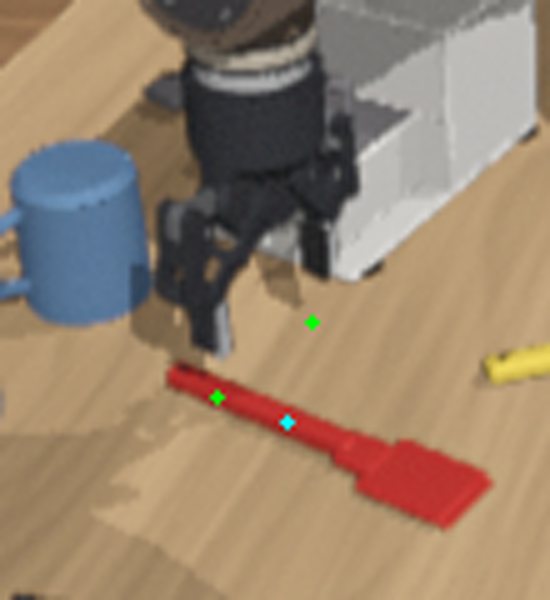

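```bash
python3 -c "
from go import *
from h import *
im=grab('side'); C=cloud(im)
s,R=where();p=s['eef_pos'];print(p,R.round(3))
for (u,v) in ((273,249),(274,246),(272,243),(293,233),(293,230)): print(u,v,C[v,u].round(4), (R.T@(C[v,u]-p)).round(4))
"
```

```text
[0.55855266 0.10562181 0.06111835] [[ 0.028  0.954 -0.297]
 [ 0.007 -0.298 -0.955]
 [-1.     0.025 -0.015]]
273 249 [0.5637 0.1548 0.0928] [-0.0311 -0.0089 -0.049 ]
274 246 [0.559  0.1561 0.1046] [-0.0431 -0.0135 -0.049 ]
272 243 [0.5634 0.1572 0.1145] [-0.0528 -0.0094 -0.0515]
293 233 [0.5407 0.0633 0.0898] [-0.0295 -0.0037  0.0452]
293 230 [0.5395 0.0644 0.1012] [-0.0409 -0.0049  0.0444]
```

Request:
play_rows(
  steps=[
    {"jaw": 1,"x": 0.3,"y": -0.18,"z": 0,"turn": 0},
    {"jaw": 1,"x": 0.3,"y": 0,"z": 0,"turn": 0},
    {"jaw": 1,"x": 0,"y": 0,"z": 0,"turn": 0},
  ],
)

```text
clock: 4.18
eef_pos: [0.5533, 0.1088, 0.028]
eef_rot: [0.425, 0.581, 0.413, -0.558]
contact_force: [-0.0, 0.9, -0.1]
gripper_width: 0.0857
```

```bash
python3 -c "
from go import *
from h import *
to(.548,.107,.014,73)
im=grab('side'); C=cloud(im)
s,R=where();p=s['eef_pos'];print(R.round(3)[:,0])
save(im,'s3.png',(230,180,340,300),5)
X=(C-p)@R; m=(np.abs(X[...,2])<.07)&(np.abs(X[...,1])<.03)&(X[...,0]>-.08)&(C[...,2]>.02); 
for sg in (-1,1):
    k=m&(X[...,2]*sg>.03); v,u=np.nonzero(k); i=v.argmax(); print(sg,u[i],v[i],C[v[i],u[i]],X[v[i],u[i]])
"
```

```text
t 4.17 p [0.5533 0.1088 0.028 ] head -107.3 tilt 2.14 w 85.7 F [-0.   0.9 -0.1] | turn units -0.05 then x 0.23 y -0.08 z 0.06
[ 0.038  0.007 -0.999]
-1 276 262 [0.55685864 0.15879516 0.0526279 ] [-0.02326587 -0.01141488 -0.04895819]
1 296 246 [0.53015359 0.07309227 0.0522051 ] [-0.02448054 -0.0113754   0.04080174]
```

View pics/s3.png

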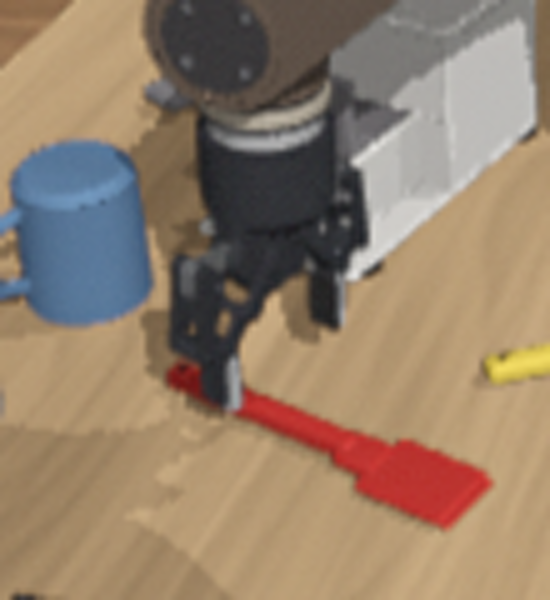

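Near fingertip is at (230,405), far at (335,325), straddling the handle. The tips look higher than the stated geometry, so I'll descend gently with force checks, then close.

Request:
play_rows(
  steps=[
    {"jaw": 1,"x": 0.12,"y": -0.08,"z": 0,"turn": 0},
    {"jaw": 1,"x": 0.1,"y": 0,"z": 0,"turn": 0},
    {"jaw": 1,"x": 0,"y": 0,"z": 0,"turn": 0},
  ],
)

```text
clock: 4.6
eef_pos: [0.5512, 0.1104, 0.0161]
eef_rot: [0.425, 0.583, 0.412, -0.556]
contact_force: [-0.7, -0.1, 0.3]
gripper_width: 0.0853
```

```bash
python3 -c "
from go import *
to(.548,.107,.014,73)
"
```

```text
t 4.60 p [0.5512 0.1104 0.0161] head -107.3 tilt 2.39 w 85.3 F [-0.7 -0.1  0.3] | turn units -0.05 then x 0.03 y -0.04 z 0.07
```

Request:
play_rows(
  steps=[
    {"jaw": -1,"x": 0.03,"y": -0.03,"z": 0.05,"turn": 0},
    {"jaw": -1,"x": 0,"y": 0,"z": 0,"turn": 0},
    {"jaw": -1,"x": 0,"y": 0,"z": 0,"turn": 0},
    {"jaw": -1,"x": 0,"y": 0,"z": 0,"turn": 0},
    {"jaw": -1,"x": 0,"y": 0,"z": 0,"turn": 0},
    {"jaw": -1,"x": 0,"y": 0,"z": 0,"turn": 0},
  ],
  force=40,
)

```text
clock: 5.35
eef_pos: [0.5491, 0.1079, 0.0147]
eef_rot: [0.426, 0.583, 0.412, -0.556]
contact_force: [-0.6, 0.5, 0.2]
gripper_width: -0.0
```

```bash
python3 -c "
from go import *
from h import *
to(.548,.107,.014,73)
im=grab('side'); save(im,'s4.png',(230,180,340,300),5)
"
```

```text
t 5.35 p [0.5491 0.1079 0.0147] head -107.3 tilt 2.46 w -0.0 F [-0.6  0.5  0.2] | turn units -0.05 then x 0.01 y -0.01 z 0.02
```

View pics/s4.png

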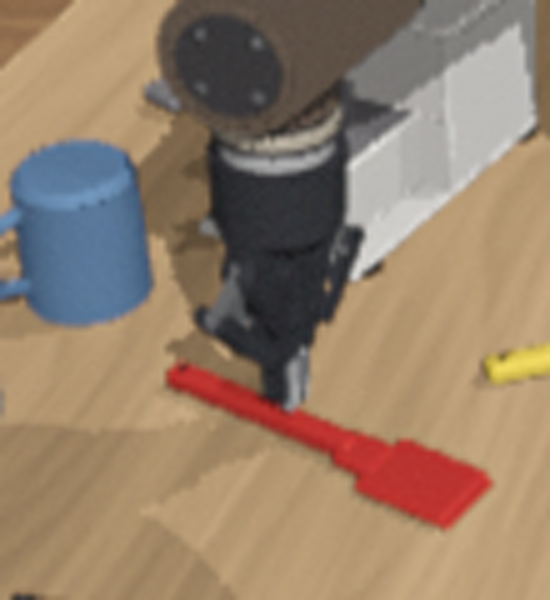

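```bash
python3 -c "
from go import *
from h import *
im=grab('side'); C=cloud(im)
print(onz(im,[[287.6,261.3]],.004),onz(im,[[287.6,261.3]],.017),onz(im,[[287.6,261.3]],.03))
for u in (286,288,290):
  for v in (255,258,260,261,262,264): print(u,v,C[v,u].round(4),im['color'][v,u])
print(proj(im,[.5491,.1079,.004]), ctrl.state()['joints'])
"
```

```text
[[0.55351061 0.09019072 0.004     ]] [[0.5463973  0.10550005 0.017     ]] [[0.539284   0.12080939 0.03      ]]
286 255 [0.5422 0.1214 0.0523] [51 51 55]
286 258 [0.5431 0.1214 0.0415] [47 47 51]
286 260 [0.5451 0.1183 0.0316] [69 57 60]
286 261 [0.547  0.1149 0.0251] [110  70  68]
286 262 [0.5519 0.1052 0.013 ] [143  38  35]
286 264 [0.5494 0.1116 0.0111] [179  48  45]
288 255 [0.5372 0.1189 0.0514] [146 146 147]
288 258 [0.5383 0.1183 0.0402] [147 148 149]
288 260 [0.5399 0.1159 0.0309] [142 144 145]
288 261 [0.539  0.1185 0.0294] [150 135 136]
288 262 [0.5457 0.1047 0.0139] [165  87  86]
288 264 [0.5419 0.1141 0.0146] [189  51  45]
290 255 [0.5344 0.1114 0.0466] [109 110 113]
290 258 [0.5368 0.1078 0.0327] [103 101 102]
290 260 [0.5357 0.1114 0.0283] [135 116  97]
290 261 [ 0.5507  0.079  -0.0027] [171 131 100]
290 262 [0.541  0.1009 0.0121] [176  76  60]
290 264 [0.5373 0.1103 0.0126] [192  52  48]
[[286.75578368 265.17333376]] [0.00949211 0.27795234 2.01088537 0.00927261 0.81034968 1.87640223]
```

The fingers closed above the handle: side depth puts the tip at z≈0.028 against handle top 0.015, so the real tips sit about 24 mm higher than the stated geometry gives. I'll open, go about 22 mm lower under force check, and close.

Request:
play_rows(
  steps=[
    {"jaw": 0.3,"x": 0,"y": 0,"z": 0,"turn": 0},
    {"jaw": 0.3,"x": 0,"y": 0,"z": 0,"turn": 0},
    {"jaw": 0.3,"x": 0,"y": 0,"z": 0,"turn": 0},
    {"jaw": 0.3,"x": 0.1,"y": 0,"z": 0,"turn": 0},
    {"jaw": 0.3,"x": 0.1,"y": 0,"z": 0,"turn": 0},
    {"jaw": 0.3,"x": 0.1,"y": 0,"z": 0,"turn": 0},
    {"jaw": 0.3,"x": 0,"y": 0,"z": 0,"turn": 0},
  ],
)

```text
clock: 6.32
eef_pos: [0.5495, 0.108, -0.0052]
eef_rot: [0.426, 0.583, 0.412, -0.556]
contact_force: [-0.8, 0.3, 0.8]
gripper_width: 0.0555
```

```bash
python3 -c "
from go import *
to(.548,.107,-.008,73)
"
```

```text
t 6.33 p [ 0.5495  0.108  -0.0052] head -107.3 tilt 2.39 w 55.5 F [-0.8  0.3  0.8] | turn units -0.05 then x 0.05 y -0.02 z 0.02
```

Request:
play_rows(
  steps=[
    {"jaw": -1,"x": 0,"y": 0,"z": 0,"turn": 0},
    {"jaw": -1,"x": 0,"y": 0,"z": 0,"turn": 0},
    {"jaw": -1,"x": 0,"y": 0,"z": 0,"turn": 0},
    {"jaw": -1,"x": 0,"y": 0,"z": 0,"turn": 0},
  ],
  force=40,
)

```text
clock: 6.82
eef_pos: [0.5498, 0.108, -0.0049]
eef_rot: [0.426, 0.583, 0.412, -0.556]
contact_force: [-0.0, -0.0, -0.0]
gripper_width: 0.0159
```

Request:
play_rows(
  steps=[
    {"jaw": -1,"x": -0.4,"y": 0,"z": 0,"turn": 0},
    {"jaw": -1,"x": -0.8,"y": 0,"z": 0,"turn": 0},
    {"jaw": -1,"x": -0.8,"y": 0,"z": 0,"turn": 0},
    {"jaw": -1,"x": -0.8,"y": 0,"z": 0,"turn": 0},
    {"jaw": -1,"x": -0.5,"y": 0,"z": 0,"turn": 0},
    {"jaw": -1,"x": 0,"y": 0,"z": 0,"turn": 0},
  ],
)

```text
clock: 7.58
eef_pos: [0.5394, 0.1065, 0.1964]
eef_rot: [0.425, 0.582, 0.413, -0.558]
contact_force: [0.4, 0.2, -1.8]
gripper_width: 0.0156
```

```bash
cat > sc.py <<'E'
from m import mask,red
from h import *
from go import *
def scr(im=None,box=None):
    im=im if im is not None else grab('side'); C=cloud(im); m=mask(im,red,box).astype(np.uint8)
    n,l,st,_=cv2.connectedComponentsWithStats(m); i=1+st[1:,4].argmax(); v,u=np.nonzero(l==i)
    P=C[v,u]; P=P[np.linalg.norm(P-np.median(P,0),axis=1)<.2]
    c=P.mean(0); V=np.linalg.svd(P-c,full_matrices=False)[2][0]; 
    q=(P-c)@V; r=np.linalg.norm((P-c)-q[:,None]*V,axis=1)
    if r[q>0].mean()<r[q<0].mean(): V=-V;q=-q
    a,b=c+V*q.min(),c+V*q.max()
    print('px',len(P),'tail',a.round(3),'tip',b.round(3),'head %.1f'%np.degrees(np.arctan2(V[1],V[0])),'pitch %.1f'%np.degrees(np.arcsin(V[2])),'len',(b-a)@V)
    return im
E
python3 -c "
from sc import *
print('----');to(.548,.107,.2,73); im=scr(box=(150,60,420,340)); save(im,'s5.png',(180,100,380,300),4)" | sed -n '/----/,$p'
```

```text
----
t 7.58 p [0.5394 0.1065 0.1964] head -107.3 tilt 2.15 w 15.6 F [ 0.4  0.2 -1.8] | turn units -0.05 then x -0.05 y 0.14 z -0.05
px 364 tail [0.536 0.112 0.214] tip [0.417 0.147 0.208] head 163.4 pitch -2.7 len 0.12526263894536366
```

View pics/s5.png

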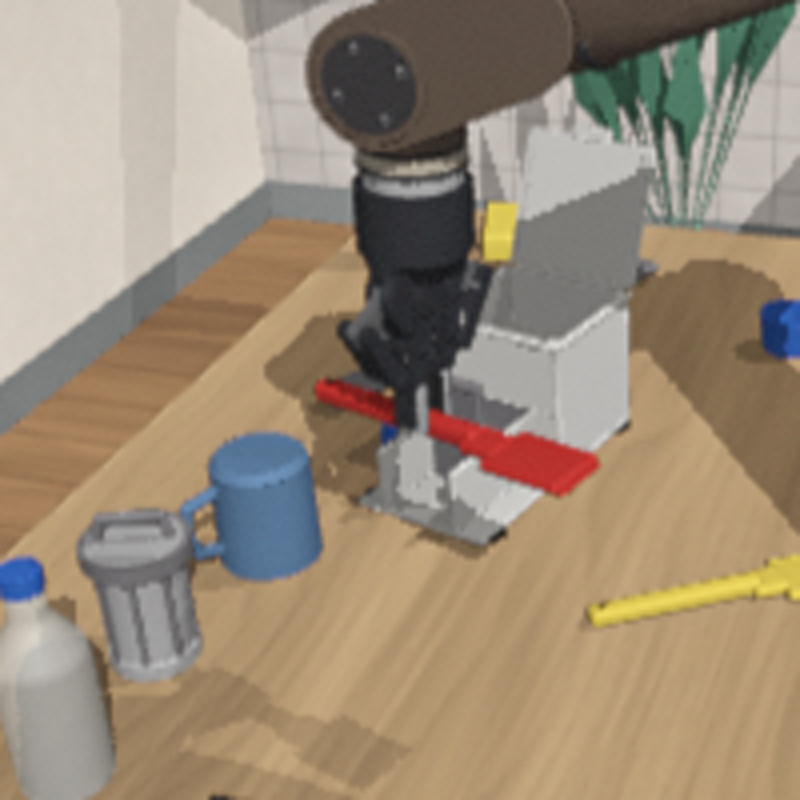

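The side view shows the scraper held about level, grip near mid-handle, tip at (595,465) in the crop. Now move to place the tail over the caddy's near (−y) rim.

```bash
python3 -c "
from go import *
x,y=cad(-.01,-.125)-[-.002,.0045]; print(x,y); to(x,y,.19,75)"
```

```text
0.46684746216489165 -0.2034883610992942
t 7.62 p [0.5383 0.1064 0.1944] head -107.3 tilt 1.95 w 15.2 F [-0.5 -0.7 -0.5] | turn units -0.39 then x -0.00 y 0.19 z 5.30
```

Request:
play_rows(
  steps=[
    {"jaw": -1,"x": -0.1,"y": 0,"z": 0,"turn": -0.4},
    {"jaw": -1,"x": 0,"y": 0.03,"z": 0.5,"turn": 0},
    {"jaw": -1,"x": 0,"y": 0.03,"z": 0.9,"turn": 0},
    {"jaw": -1,"x": 0,"y": 0.03,"z": 0.9,"turn": 0},
    {"jaw": -1,"x": 0,"y": 0.03,"z": 0.9,"turn": 0},
    {"jaw": -1,"x": 0,"y": 0.03,"z": 0.9,"turn": 0},
    {"jaw": -1,"x": 0,"y": 0.03,"z": 0.6,"turn": 0},
    {"jaw": -1,"x": 0,"y": 0,"z": 0.3,"turn": 0},
    {"jaw": -1,"x": 0,"y": 0,"z": 0,"turn": 0},
  ],
)

```text
clock: 8.75
eef_pos: [0.4581, -0.1906, 0.1701]
eef_rot: [0.425, 0.564, 0.438, -0.557]
contact_force: [0.1, -0.6, -1.0]
gripper_width: 0.0158
```

```bash
python3 -c "
from sc import *
print('----')
x,y=cad(-.01,-.125)-[-.002,.0045]; to(x,y,.14,75); im=scr()" | sed -n '/----/,$p'
```

```text
----
t 8.75 p [ 0.4581 -0.1906  0.1701] head -104.8 tilt 1.24 w 15.8 F [ 0.1 -0.6 -1. ] | turn units 0.03 then x 0.50 y 0.20 z 0.18
px 211 tail [ 0.449 -0.182  0.186] tip [ 0.337 -0.155  0.187] head 166.2 pitch 0.5 len 0.11585027050576387
```

Request:
play_rows(
  steps=[
    {"jaw": -1,"x": 0,"y": 0.2,"z": 0.18,"turn": 0},
    {"jaw": -1,"x": 0.3,"y": 0,"z": 0,"turn": 0},
    {"jaw": -1,"x": 0.3,"y": 0,"z": 0,"turn": 0},
    {"jaw": -1,"x": 0.2,"y": 0,"z": 0,"turn": 0},
    {"jaw": -1,"x": 0.2,"y": 0,"z": 0,"turn": 0},
    {"jaw": -1,"x": 0,"y": 0,"z": 0,"turn": 0},
  ],
  force=30,
)

```text
clock: 9.55
eef_pos: [0.4673, -0.1996, 0.1051]
eef_rot: [0.425, 0.561, 0.441, -0.556]
contact_force: [-2.8, -0.9, 1.2]
gripper_width: 0.0157
```

```bash
python3 -c "
from sc import *
print('----')
x,y=cad(-.01,-.125)-[-.002,.0045]; to(x,y,.08,75); im=scr()" | sed -n '/----/,$p'
```

```text
----
t 9.55 p [ 0.4673 -0.1996  0.1051] head -104.5 tilt 1.40 w 15.7 F [-2.8 -0.9  1.2] | turn units 0.09 then x 0.42 y 0.01 z 0.07
px 232 tail [ 0.457 -0.192  0.118] tip [ 0.357 -0.165  0.073] head 165.0 pitch -23.5 len 0.11255163913051723
```

The pivot works (pitch −23.5°, low force). Lower further.

Request:
play_rows(
  steps=[
    {"jaw": -1,"x": 0.2,"y": 0,"z": 0,"turn": 0},
    {"jaw": -1,"x": 0.15,"y": 0,"z": 0,"turn": 0},
    {"jaw": -1,"x": 0.1,"y": 0,"z": 0,"turn": 0},
    {"jaw": -1,"x": 0,"y": 0,"z": 0,"turn": 0},
  ],
)

```text
clock: 10.1
eef_pos: [0.4703, -0.2001, 0.081]
eef_rot: [0.428, 0.563, 0.439, -0.555]
contact_force: [-4.0, -0.1, 2.0]
gripper_width: 0.0159
```

```bash
python3 -c "
from sc import *
print('----')
x,y=cad(-.01,-.125)-[-.002,.0045]; to(x,y,.08,75); im=scr()" | sed -n '/----/,$p'
```

```text
----
t 10.10 p [ 0.4703 -0.2001  0.081 ] head -104.4 tilt 1.09 w 15.9 F [-4.  -0.1  2. ] | turn units 0.10 then x 0.02 y -0.04 z 0.07
px 243 tail [ 0.464 -0.195  0.09 ] tip [ 0.391 -0.173  0.012] head 163.0 pitch -45.3 len 0.10920120383150825
```

Request:
play_rows(
  steps=[
    {"jaw": -1,"x": -0.3,"y": 0,"z": 0,"turn": 0},
    {"jaw": -1,"x": -0.6,"y": 0,"z": 0,"turn": 0},
    {"jaw": -1,"x": -0.8,"y": 0,"z": 0,"turn": 0},
    {"jaw": -1,"x": -0.8,"y": 0,"z": 0,"turn": 0},
    {"jaw": -1,"x": -0.5,"y": 0,"z": 0,"turn": 0},
    {"jaw": -1,"x": 0,"y": 0,"z": 0,"turn": 0},
  ],
  force=45,
)

```text
clock: 10.9
eef_pos: [0.4697, -0.2023, 0.2683]
eef_rot: [0.427, 0.563, 0.439, -0.554]
contact_force: [-0.1, 0.0, -1.1]
gripper_width: 0.0159
```

```bash
cat >> sc.py <<'E'
def tipat(im=None):
    im=im if im is not None else grab('side'); C=cloud(im); v,u=np.nonzero(mask(im,red)); P=C[v,u]; s,R=where()
    P=P[np.linalg.norm(P-s['eef_pos'],axis=1)<.19]; k=P[P[:,2]<np.percentile(P[:,2],8)]; print('tip',k.mean(0).round(4),'minus tcp',(k.mean(0)-s['eef_pos']).round(4))
E
python3 -c "
from sc import *
print('----')
x,y=cad(-.01,.08)-[-.002,.0045]; to(x,y,.24,75); im=scr(); tipat(im); tipat(grab('top')); print(cad(-.01,-.015))" | sed -n '/----/,$p'
```

```text
----
t 10.90 p [ 0.4697 -0.2023  0.2683] head -104.4 tilt 1.19 w 15.9 F [-0.1  0.  -1.1] | turn units 0.10 then x 0.45 y 3.38 z 0.04
px 247 tail [ 0.462 -0.196  0.276] tip [ 0.388 -0.173  0.199] head 163.3 pitch -44.5 len 0.10895715007359905
tip [ 0.3917 -0.1726  0.2033] minus tcp [-0.0773  0.0292 -0.0631]
tip [ 0.437  -0.1985  0.2458] minus tcp [-0.0312  0.0028 -0.0186]
[ 0.5710993  -0.22745846]
```

```bash
python3 -c "
from go import *
to(.652,-.257,.25,75)"
```

```text
t 11.00 p [ 0.4682 -0.2014  0.2644] head -104.4 tilt 1.46 w 15.6 F [ 0.2  0.3 -0.9] | turn units 0.10 then x 0.20 y 3.20 z 0.11
```

Request:
play_rows(
  steps=[
    {"jaw": -1,"x": 0,"y": 0.5,"z": 0,"turn": 0},
    {"jaw": -1,"x": 0,"y": 0.8,"z": 0,"turn": 0},
    {"jaw": -1,"x": 0,"y": 0.8,"z": 0,"turn": 0},
    {"jaw": -1,"x": 0,"y": 0.6,"z": 0,"turn": 0},
    {"jaw": -1,"x": 0,"y": 0.3,"z": 0,"turn": 0},
    {"jaw": -1,"x": 0,"y": 0,"z": 0,"turn": 0},
  ],
)

```text
clock: 11.75
eef_pos: [0.6411, -0.2432, 0.2411]
eef_rot: [-0.415, -0.559, -0.451, 0.559]
contact_force: [-0.2, 0.4, -0.6]
gripper_width: 0.0156
```

```bash
python3 -c "
from sc import *
print('----')
to(.652,-.257,.167,75); im=scr(); tipat(im);np.savez('pre.npz',**im); save(im,'pre.png',(250,90,360,230),5)" | sed -n '/----/,$p'
```

```text
----
t 11.75 p [ 0.6411 -0.2432  0.2411] head -104.5 tilt 2.90 w 15.6 F [-0.2  0.4 -0.6] | turn units 0.09 then x 1.22 y 0.28 z 0.21
px 221 tail [ 0.637 -0.238  0.251] tip [ 0.558 -0.215  0.176] head 163.9 pitch -42.4 len 0.11153479413149321
tip [ 0.5612 -0.2147  0.1797] minus tcp [-0.0791  0.0283 -0.0611]
```

Request:
play_rows(
  steps=[
    {"jaw": -1,"x": 0,"y": 0.28,"z": 0.2,"turn": 0},
    {"jaw": -1,"x": 0.3,"y": 0,"z": 0,"turn": 0},
    {"jaw": -1,"x": 0.5,"y": 0,"z": 0,"turn": 0},
    {"jaw": -1,"x": 0.3,"y": 0,"z": 0,"turn": 0},
    {"jaw": -1,"x": 0.1,"y": 0,"z": 0,"turn": 0},
    {"jaw": -1,"x": 0,"y": 0,"z": 0,"turn": 0},
  ],
)

```text
clock: 12.55
eef_pos: [0.6449, -0.252, 0.1597]
eef_rot: [-0.411, -0.557, -0.455, 0.56]
contact_force: [0.6, 0.1, -0.4]
gripper_width: 0.0155
```

```bash
python3 -c "
from sc import *
print('----')
to(.652,-.257,.167,75); im=scr(); save(im,'dip.png',(250,90,360,230),5)" | sed -n '/----/,$p'
```

```text
----
t 12.55 p [ 0.6449 -0.252   0.1597] head -104.5 tilt 3.58 w 15.5 F [ 0.6  0.1 -0.4] | turn units 0.08 then x -0.13 y 0.13 z 0.05
px 164 tail [ 0.639 -0.24   0.168] tip [ 0.562 -0.234  0.099] head 175.2 pitch -42.0 len 0.10304807755150279
```

View pics/dip.png

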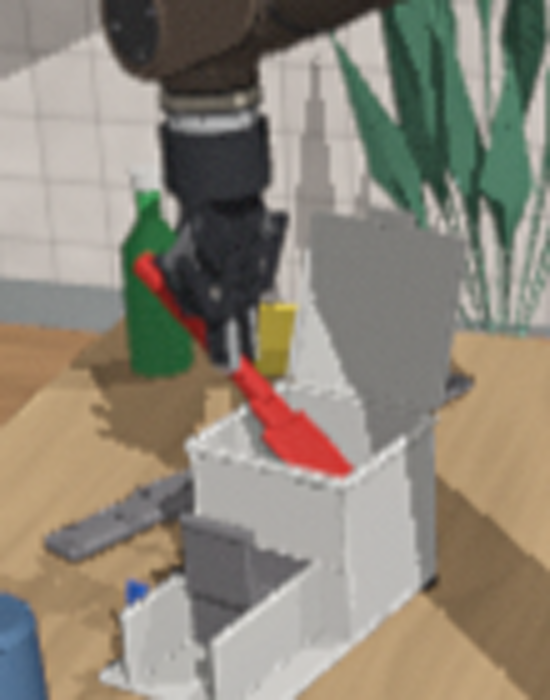

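The side view shows the scraper head inside the caddy mouth, its tip hidden below the front rim near (350,475). The estimated tip z of about 0.09 is roughly 4 cm below the rim, with no contact force. I'll give it a small wiggle, then raise it.

Request:
play_rows(
  steps=[
    {"jaw": -1,"x": 0,"y": 0.12,"z": 0,"turn": 0},
    {"jaw": -1,"x": 0,"y": -0.12,"z": 0,"turn": 0},
    {"jaw": -1,"x": 0,"y": 0,"z": 0,"turn": 0},
    {"jaw": -1,"x": -0.3,"y": 0,"z": 0,"turn": 0},
    {"jaw": -1,"x": -0.6,"y": 0,"z": 0,"turn": 0},
    {"jaw": -1,"x": -0.6,"y": 0,"z": 0,"turn": 0},
    {"jaw": -1,"x": -0.4,"y": 0,"z": 0,"turn": 0},
    {"jaw": -1,"x": 0,"y": 0,"z": 0,"turn": 0},
  ],
)

```text
clock: 13.6
eef_pos: [0.6518, -0.2587, 0.2876]
eef_rot: [-0.415, -0.559, -0.451, 0.559]
contact_force: [0.2, -1.0, -1.4]
gripper_width: 0.0156
```

```bash
python3 -c "
from go import *
s,R=where(); print(R.round(3)); to(.47,.3515,.25)"
```

```text
[[-0.031  0.968 -0.25 ]
 [ 0.04  -0.249 -0.968]
 [-0.999 -0.04  -0.031]]
t 13.60 p [ 0.6518 -0.2587  0.2876] head -104.5 tilt 2.90 w 15.6 F [ 0.2 -1.  -1.4] | turn units 0.00 then x 1.13 y -5.44 z -9.07
```

Request:
play_rows(
  steps=[
    {"jaw": -1,"x": 0,"y": -0.3,"z": -0.5,"turn": 0},
    {"jaw": -1,"x": 0,"y": -0.5,"z": -0.84,"turn": 0},
    {"jaw": -1,"x": 0,"y": -0.5,"z": -0.84,"turn": 0},
    {"jaw": -1,"x": 0,"y": -0.5,"z": -0.84,"turn": 0},
    {"jaw": -1,"x": 0,"y": -0.5,"z": -0.84,"turn": 0},
    {"jaw": -1,"x": 0,"y": -0.5,"z": -0.84,"turn": 0},
    {"jaw": -1,"x": 0,"y": -0.5,"z": -0.84,"turn": 0},
    {"jaw": -1,"x": 0,"y": -0.5,"z": -0.84,"turn": 0},
    {"jaw": -1,"x": 0,"y": -0.4,"z": -0.6,"turn": 0},
    {"jaw": -1,"x": 0,"y": 0,"z": 0,"turn": 0},
  ],
)

```text
clock: 14.85
eef_pos: [0.5044, 0.223, 0.3038]
eef_rot: [-0.411, -0.557, -0.453, 0.561]
contact_force: [-0.6, -0.7, -1.5]
gripper_width: 0.0157
```

```bash
python3 -c "
from go import *
s,R=where(); print(R[:,0].round(3)); to(.47,.3515,.2,90)"
```

```text
[-0.04   0.043 -0.998]
t 14.85 p [0.5044 0.223  0.3038] head -104.7 tilt 3.37 w 15.7 F [-0.6 -0.7 -1.5] | turn units -2.44 then x 1.84 y -0.50 z -2.07
```

Request:
play_rows(
  steps=[
    {"jaw": -1,"x": 0,"y": 0,"z": 0,"turn": -0.8},
    {"jaw": -1,"x": 0,"y": 0,"z": 0,"turn": -0.8},
    {"jaw": -1,"x": 0,"y": 0,"z": 0,"turn": -0.8},
    {"jaw": -1,"x": 0.3,"y": -0.2,"z": -0.6,"turn": 0},
    {"jaw": -1,"x": 0.5,"y": -0.2,"z": -0.8,"turn": 0},
    {"jaw": -1,"x": 0.6,"y": -0.1,"z": -0.5,"turn": 0},
    {"jaw": -1,"x": 0.4,"y": 0,"z": 0,"turn": 0},
    {"jaw": -1,"x": 0,"y": 0,"z": 0,"turn": 0},
  ],
)

```text
clock: 15.85
eef_pos: [0.47, 0.3365, 0.1936]
eef_rot: [0.479, 0.498, 0.519, -0.503]
contact_force: [-0.5, -0.2, -0.8]
gripper_width: 0.0154
```

```bash
python3 -c "
from sc import *
print('----')
to(.47,.3515,.1,90);im=scr(); tipat(im)"| sed -n '/----/,$p'
```

```text
----
t 15.85 p [0.47   0.3365 0.1936] head -90.2 tilt 3.31 w 15.4 F [-0.5 -0.2 -0.8] | turn units -0.04 then x 1.57 y 0.07 z -0.19
px 650 tail [0.463 0.341 0.203] tip [0.382 0.344 0.13 ] head 178.2 pitch -42.1 len 0.10966524357885987
tip [0.3859 0.3439 0.1339] minus tcp [-0.0849  0.0071 -0.0612]
```

Request:
play_rows(
  steps=[
    {"jaw": -1,"x": 0.4,"y": 0,"z": -0.25,"turn": 0},
    {"jaw": -1,"x": 0.5,"y": 0,"z": 0,"turn": 0},
    {"jaw": -1,"x": 0.5,"y": 0,"z": 0,"turn": 0},
    {"jaw": -1,"x": 0.3,"y": 0,"z": 0,"turn": 0},
    {"jaw": -1,"x": 0,"y": 0,"z": 0,"turn": 0},
  ],
  force=30,
)

```text
clock: 16.52
eef_pos: [0.4751, 0.3549, 0.1005]
eef_rot: [0.48, 0.506, 0.515, -0.498]
contact_force: [0.2, -0.1, -0.8]
gripper_width: 0.0158
```

```bash
python3 -c "
from sc import *
print('----')
to(.527,.3515,.004,90);im=scr(); tipat(im)"| sed -n '/----/,$p'
```

```text
----
t 16.52 p [0.4751 0.3549 0.1005] head -90.6 tilt 2.96 w 15.8 F [ 0.2 -0.1 -0.8] | turn units -0.10 then x 1.58 y 0.91 z 0.13
px 642 tail [0.469 0.359 0.111] tip [0.387 0.362 0.034] head 177.7 pitch -43.6 len 0.11233171101629529
tip [0.394  0.3589 0.0377] minus tcp [-0.0819  0.0036 -0.064 ]
```

Request:
play_rows(
  steps=[
    {"jaw": -1,"x": 0.35,"y": 0,"z": 0,"turn": 0},
    {"jaw": -1,"x": 0.2,"y": 0.1,"z": 0,"turn": 0},
    {"jaw": -1,"x": 0.15,"y": 0.14,"z": 0,"turn": 0},
    {"jaw": -1,"x": 0.15,"y": 0.14,"z": 0,"turn": 0},
    {"jaw": -1,"x": 0.15,"y": 0.14,"z": 0,"turn": 0},
    {"jaw": -1,"x": 0.15,"y": 0.12,"z": 0,"turn": 0},
    {"jaw": -1,"x": 0,"y": 0,"z": 0,"turn": 0},
  ],
)

```text
clock: 17.45
eef_pos: [0.518, 0.3594, 0.0317]
eef_rot: [0.48, 0.509, 0.515, -0.496]
contact_force: [-0.9, -0.4, 2.3]
gripper_width: 0.0155
```

```bash
python3 -c "
from sc import *
print('----')
to(.527,.3515,.004,90);im=scr()"| sed -n '/----/,$p'
```

```text
----
t 17.45 p [0.518  0.3594 0.0317] head -90.6 tilt 3.01 w 15.5 F [-0.9 -0.4  2.3] | turn units -0.10 then x 0.45 y 0.16 z 0.15
px 685 tail [0.511 0.362 0.049] tip [0.398 0.365 0.011] head 178.6 pitch -18.8 len 0.12003717134632767
```

Request:
play_rows(
  steps=[
    {"jaw": -1,"x": 0.15,"y": 0.1,"z": 0,"turn": 0},
    {"jaw": -1,"x": 0.15,"y": 0.06,"z": 0,"turn": 0},
    {"jaw": -1,"x": 0.12,"y": 0.03,"z": 0,"turn": 0},
    {"jaw": -1,"x": 0,"y": 0,"z": 0,"turn": 0},
  ],
)

```text
clock: 18.0
eef_pos: [0.5299, 0.361, 0.0058]
eef_rot: [0.48, 0.509, 0.515, -0.495]
contact_force: [-0.6, 1.2, 2.7]
gripper_width: 0.016
```

```bash
python3 -c "
from sc import *
print('----')
to(.527,.3515,.000,90);im=scr()"| sed -n '/----/,$p'
```

```text
----
t 18.00 p [0.5299 0.361  0.0058] head -90.6 tilt 3.00 w 16.0 F [-0.6  1.2  2.7] | turn units -0.10 then x 0.09 y -0.05 z 0.16
px 662 tail [0.523 0.364 0.025] tip [0.401 0.365 0.011] head 179.3 pitch -6.8 len 0.12237838212835746
```

Request:
play_rows(
  steps=[
    {"jaw": -1,"x": 0.07,"y": 0.02,"z": 0,"turn": 0},
    {"jaw": -1,"x": 0.03,"y": 0,"z": 0,"turn": 0},
    {"jaw": -0.2,"x": 0,"y": 0,"z": 0,"turn": 0},
    {"jaw": -0.2,"x": 0,"y": 0,"z": 0,"turn": 0},
    {"jaw": -0.2,"x": 0,"y": 0,"z": 0,"turn": 0},
    {"jaw": -0.2,"x": -0.2,"y": 0,"z": 0,"turn": 0},
    {"jaw": -0.2,"x": -0.5,"y": 0,"z": 0,"turn": 0},
    {"jaw": -0.2,"x": -0.8,"y": 0,"z": 0,"turn": 0},
    {"jaw": -0.2,"x": -0.9,"y": 0,"z": 0,"turn": 0},
    {"jaw": -0.2,"x": -0.6,"y": 0,"z": 0,"turn": 0},
    {"jaw": -0.2,"x": 0,"y": 0,"z": 0,"turn": 0},
  ],
)

```text
clock: 19.42
eef_pos: [0.535, 0.3524, 0.1888]
eef_rot: [0.482, 0.511, 0.514, -0.493]
contact_force: [-0.6, -0.5, -0.5]
gripper_width: 0.0345
```

```bash
python3 -c "
from sc import *
print('----')
to(.527,.3515,.004,90);im=scr()
x,y=cad(-.12,0)-[-.002,.0045]; print(cad(-.12,0)); to(x,y,.25,75)"| sed -n '/----/,$p'
```

```text
----
t 19.43 p [0.535  0.3524 0.1888] head -90.5 tilt 2.95 w 34.5 F [-0.6 -0.5 -0.5] | turn units -0.08 then x 3.08 y -0.09 z 0.17
px 918 tail [0.617 0.364 0.018] tip [0.401 0.365 0.011] head 179.8 pitch -1.9 len 0.21582147942201946
[ 0.61405829 -0.1250889 ]
t 19.48 p [0.534  0.352  0.1866] head -90.5 tilt 2.93 w 34.1 F [-0.   0.3 -0.3] | turn units 2.41 then x -1.46 y 3.36 z 7.35
```

The scraper lies flat on the mat (tail 0.617, tip 0.401 in x, y≈0.365). Next, turn and go to the slide lip.

Request:
play_rows(
  steps=[
    {"jaw": 0,"x": -0.3,"y": 0,"z": 0,"turn": 0.8},
    {"jaw": 0,"x": -0.3,"y": 0,"z": 0,"turn": 0.8},
    {"jaw": 0,"x": 0,"y": 0,"z": 0,"turn": 0.8},
    {"jaw": 0,"x": 0,"y": 0.3,"z": 0.6,"turn": 0},
    {"jaw": 0,"x": 0,"y": 0.4,"z": 0.9,"turn": 0},
    {"jaw": 0,"x": 0,"y": 0.4,"z": 0.9,"turn": 0},
    {"jaw": 0,"x": 0,"y": 0.4,"z": 0.9,"turn": 0},
    {"jaw": 0,"x": 0,"y": 0.4,"z": 0.9,"turn": 0},
    {"jaw": 0,"x": 0,"y": 0.4,"z": 0.9,"turn": 0},
    {"jaw": 0,"x": 0,"y": 0.3,"z": 0.6,"turn": 0},
    {"jaw": 0,"x": 0,"y": 0,"z": 0,"turn": 0},
  ],
)

```text
clock: 20.85
eef_pos: [0.5833, -0.0317, 0.1787]
eef_rot: [-0.404, -0.555, -0.454, 0.568]
contact_force: [-0.3, 0.2, -0.2]
gripper_width: 0.0425
```

```bash
python3 -c "
from sc import *
from m import t,s as sd
print('----')
x,y=cad(-.12,0)-[-.002,.0045]; to(x,y,.2,75)
a=np.radians(YAW); Rc=np.array([[np.cos(a),-np.sin(a)],[np.sin(a),np.cos(a)]])
for n,im in(('top',t),('side',sd)):
    C=cloud(im); X=C.copy(); X[...,:2]=(C[...,:2]-O)@Rc
    k=(X[...,0]>-.16)&(X[...,0]<-.075)&(np.abs(X[...,1])<.045)&(X[...,2]>.09)&(X[...,2]<.125)
    P=X[k]; print(n,len(P),np.percentile(P,[5,25,50,75,95],axis=0).round(4).tolist())
    k=(X[...,0]>-.2)&(X[...,0]<-.09)&(np.abs(X[...,1])<.05)&(X[...,2]>.05)&(X[...,2]<.068)
    P=X[k]; print(' cheeks',len(P),'xmin',np.percentile(P[:,0],[1,5]).round(4), 'y+',np.percentile(P[P[:,1]>.02][:,1],[5,50,95]).round(4),'y-',np.percentile(P[P[:,1]<-.02][:,1],[5,50,95]).round(4))
"| sed -n '/----/,$p'
```

```text
----
t 20.85 p [ 0.5833 -0.0317  0.1787] head -105.3 tilt 4.14 w 42.5 F [-0.3  0.2 -0.2] | turn units -0.05 then x -0.46 y 0.92 z 1.42
top 76 [[-0.1267, -0.0263, 0.1065], [-0.1246, -0.0144, 0.1088], [-0.1218, 0.0006, 0.1107], [-0.1191, 0.0159, 0.1132], [-0.1171, 0.0265, 0.1157]]
 cheeks 324 xmin [-0.1794 -0.1709] y+ [0.0225 0.036  0.042 ] y- [-0.039  -0.0357 -0.0218]
side 99 [[-0.1279, -0.0288, 0.0907], [-0.1264, -0.0191, 0.0955], [-0.1253, -0.0039, 0.103], [-0.1232, 0.0121, 0.1094], [-0.1193, 0.0223, 0.1127]]
 cheeks 201 xmin [-0.1814 -0.1789] y+ [0.0265 0.0332 0.0443] y- [-0.0435 -0.0399 -0.023 ]
```

Request:
play_rows(
  steps=[
    {"jaw": 0,"x": -0.3,"y": 0.3,"z": 0.3,"turn": 0},
    {"jaw": 0,"x": -0.1,"y": 0.3,"z": 0.5,"turn": 0},
    {"jaw": 0,"x": 0,"y": 0.2,"z": 0.4,"turn": 0},
    {"jaw": 0,"x": 0,"y": 0.1,"z": 0.2,"turn": 0},
    {"jaw": 0,"x": 0,"y": 0,"z": 0,"turn": 0},
  ],
)

```text
clock: 21.48
eef_pos: [0.6112, -0.1252, 0.1885]
eef_rot: [-0.4, -0.551, -0.459, 0.57]
contact_force: [-0.2, -0.3, 0.1]
gripper_width: 0.0426
```

```bash
cat > f.py <<'E'
from sc import *
a=np.radians(YAW); Rc=np.array([[np.cos(a),-np.sin(a)],[np.sin(a),np.cos(a)]])
def fing():
    im=grab('side'); C=cloud(im); s,R=where(); p=s['eef_pos']; X=(C-p)@R
    c=im['color'].astype(int); dark=(c.max(2)<170)&(np.ptp(c,axis=2)<14)
    m=dark&(np.abs(X[...,2])<.06)&(np.abs(X[...,1])<.025)&(X[...,0]>-.035)&(X[...,0]<.03)
    for sg in(-1,1):
        P=X[m&(X[...,2]*sg>.004)]; P=P[P[:,0]>np.percentile(P[:,0],60)] if len(P) else P
        if len(P):
            W=P.mean(0)@R.T+p; print('finger',sg,len(P),'tool',P.mean(0).round(4),'xmax %.4f'%P[:,0].max(),'caddy',((W[:2]-O)@Rc).round(4),W[2].round(4))
    print('tcp caddy',((p[:2]-O)@Rc).round(4),p[2].round(4),'toolx',R[:,0].round(3))
    return im
E
python3 -c "
from f import *
print('----')
x,y=cad(-.1215,0); to(x,y,.1,75); im=fing(); save(im,'lip.png',(250,90,360,230),5)"| sed -n '/----/,$p'
```

```text
----
t 21.48 p [ 0.6112 -0.1252  0.1885] head -105.1 tilt 5.03 w 42.6 F [-0.2 -0.3  0.1] | turn units -0.02 then x 1.47 y 0.17 z 0.01
finger -1 14 tool [-0.0188 -0.0065 -0.0285] xmax -0.0141 caddy [-0.1475 -0.0078] 0.2086
finger 1 15 tool [-0.0191 -0.0058  0.0223] xmax -0.0151 caddy [-0.0967 -0.0072] 0.2073
tcp caddy [-0.1196 -0.003 ] 0.1885 toolx [-0.072  0.051 -0.996]
```

View pics/lip.png

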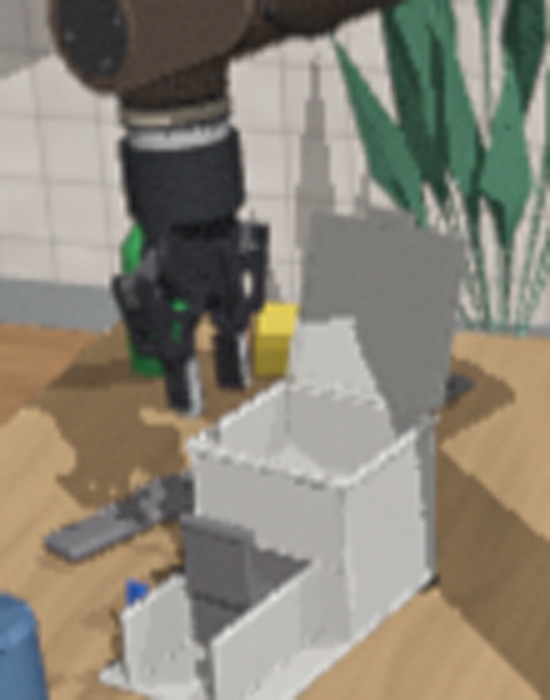

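The side view shows the open fingers above and behind the lip (tips (185,410), (237,385); lip top (185–250, 520)), with the marker at (137,592). The finger mid-plane is at caddy x≈-0.122, aligned with the lip. Descend with drift compensation.

Request:
play_rows(
  steps=[
    {"jaw": 0,"x": 0.3,"y": 0.2,"z": 0.03,"turn": 0},
    {"jaw": 0,"x": 0.5,"y": 0.05,"z": 0,"turn": 0},
    {"jaw": 0,"x": 0.3,"y": 0,"z": 0,"turn": 0},
    {"jaw": 0,"x": 0,"y": 0,"z": 0,"turn": 0},
  ],
)

```text
clock: 22.02
eef_pos: [0.6203, -0.1228, 0.1203]
eef_rot: [-0.401, -0.551, -0.461, 0.568]
contact_force: [0.1, 0.2, -0.0]
gripper_width: 0.0428
```

```bash
python3 -c "
from f import *
print('----')
x,y=cad(-.1215,0.006); to(x,y,.075,75); im=fing()"| sed -n '/----/,$p'
```

```text
----
t 22.02 p [ 0.6203 -0.1228  0.1203] head -104.9 tilt 5.06 w 42.8 F [ 0.1  0.2 -0. ] | turn units 0.02 then x 0.75 y 0.07 z 0.06
finger -1 19 tool [-0.0097 -0.0037 -0.0252] xmax 0.0281 caddy [-0.1486  0.0032] 0.1322
finger 1 20 tool [-0.0101 -0.0074  0.0281] xmax 0.0121 caddy [-0.0952 -0.0003] 0.1312
tcp caddy [-0.1237  0.0062] 0.1214 toolx [-0.069  0.051 -0.996]
```

Request:
play_rows(
  steps=[
    {"jaw": 0,"x": 0.3,"y": 0.05,"z": 0.04,"turn": 0},
    {"jaw": 0,"x": 0.3,"y": 0.02,"z": 0,"turn": 0},
    {"jaw": 0,"x": 0.12,"y": 0,"z": 0,"turn": 0},
    {"jaw": 0,"x": 0,"y": 0,"z": 0,"turn": 0},
  ],
)

```text
clock: 22.58
eef_pos: [0.6226, -0.1247, 0.0772]
eef_rot: [-0.403, -0.552, -0.459, 0.567]
contact_force: [0.7, 0.7, 0.7]
gripper_width: 0.0429
```

```bash
python3 -c "
from f import *
print('----')
x,y=cad(-.1215,0.006); to(x,y,.075,75); im=fing()"| sed -n '/----/,$p'
```

```text
----
t 22.57 p [ 0.6226 -0.1247  0.0772] head -104.9 tilt 4.76 w 42.9 F [0.7 0.7 0.7] | turn units 0.02 then x 0.04 y -0.03 z 0.02
finger -1 26 tool [-0.0045 -0.0103 -0.0118] xmax 0.0203 caddy [-0.1341 -0.0016] 0.0833
finger 1 17 tool [ 0.0191 -0.0161  0.0482] xmax 0.0212 caddy [-0.0749 -0.009 ] 0.0583
tcp caddy [-0.1226  0.0084] 0.0776 toolx [-0.066  0.05  -0.997]
```

Now close on the lip.

Request:
play_rows(
  steps=[
    {"jaw": -1,"x": 0.04,"y": 0,"z": 0,"turn": 0},
    {"jaw": -1,"x": 0,"y": 0,"z": 0,"turn": 0},
    {"jaw": -1,"x": 0,"y": 0,"z": 0,"turn": 0},
    {"jaw": -1,"x": 0,"y": 0,"z": 0,"turn": 0},
  ],
  force=60,
)

```text
clock: 23.12
eef_pos: [0.6231, -0.1253, 0.0761]
eef_rot: [-0.405, -0.551, -0.459, 0.567]
contact_force: [0.1, 0.6, -1.9]
gripper_width: 0.0068
```

```bash
python3 -c "
from f import *
print('----')
x,y=cad(-.1475,0.008); to(x,y,.075,75)
im=grab('side'); C=cloud(im)
m=mask(im,lambda h,S,V:(h>100)&(h<130)&(S>110),(262,190,330,235)); v,u=np.nonzero(m); print('blue',len(u),u.mean(),v.mean(),[( (C[j,i][:2]-O)@Rc).round(4).tolist()+[C[j,i][2].round(3)] for i,j in zip(u,v)])
im=grab('top'); C=cloud(im);m=mask(im,lambda h,S,V:(h>100)&(h<130)&(S>110),(320,125,365,160)); v,u=np.nonzero(m); print('top blue',len(u),[( (C[j,i][:2]-O)@Rc).round(4).tolist()+[C[j,i][2].round(3)] for i,j in zip(u,v)])
"| sed -n '/----/,$p'
```

```text
----
t 23.12 p [ 0.6231 -0.1253  0.0761] head -104.7 tilt 4.56 w 6.8 F [ 0.1  0.6 -1.9] | turn units 0.04 then x 0.03 y -0.01 z -0.42
blue 8 276.875 207.875 [[-0.1537, 0.0479, np.float64(0.065)], [-0.1522, 0.0448, np.float64(0.065)], [-0.1529, 0.0397, np.float64(0.067)], [-0.1539, 0.0482, np.float64(0.061)], [-0.1565, 0.0415, np.float64(0.064)], [-0.1564, 0.0372, np.float64(0.065)], [-0.1568, 0.0461, np.float64(0.059)], [-0.1553, 0.0429, np.float64(0.059)]]
top blue 0 []
```

The grip is good (6.8 mm reading on the 8 mm lip). Draw it out about 26 mm, then compare pointer and marker.

Request:
play_rows(
  steps=[
    {"jaw": -1,"x": 0,"y": 0,"z": -0.15,"turn": 0},
    {"jaw": -1,"x": 0,"y": 0,"z": -0.15,"turn": 0},
    {"jaw": -1,"x": 0,"y": 0,"z": -0.13,"turn": 0},
    {"jaw": -1,"x": 0,"y": 0,"z": 0,"turn": 0},
    {"jaw": -1,"x": 0,"y": 0,"z": 0,"turn": 0},
  ],
  force=70,
)

```text
clock: 23.85
eef_pos: [0.629, -0.1029, 0.0761]
eef_rot: [-0.407, -0.549, -0.457, 0.57]
contact_force: [-1.6, -4.5, -2.1]
gripper_width: 0.0068
```

```bash
python3 -c "
from f import *
print('----')
x,y=cad(-.1475,0.008); to(x,y,.075,75)
print('tcp caddy',((where()[0]['eef_pos'][:2]-O)@Rc).round(4), 'before',((np.array([.6231,-.1253])-O)@Rc).round(4))
ims=[grab('side') for _ in range(6)]; im=ims[0]; im['color']=np.mean([i['color'] for i in ims],0).astype(np.uint8); np.savez('pull.npz',**im)
save(im,'pullside.png',(262,180,312,235),8)
tt=grab('top'); save(tt,'pulltop.png',(322,120,372,175),8)
a,b=cv2.imread('pics/pullside.png'),cv2.imread('pics/pulltop.png'); cv2.imwrite('pics/pull.png',np.hstack([a,b]))
"| sed -n '/----/,$p'
```

```text
----
t 23.85 p [ 0.629  -0.1029  0.0761] head -104.7 tilt 4.44 w 6.8 F [-1.6 -4.5 -2.1] | turn units 0.05 then x 0.02 y -0.01 z -0.04
tcp caddy [-0.1453  0.0087] before [-0.1221  0.0088]
```

View pics/pull.png

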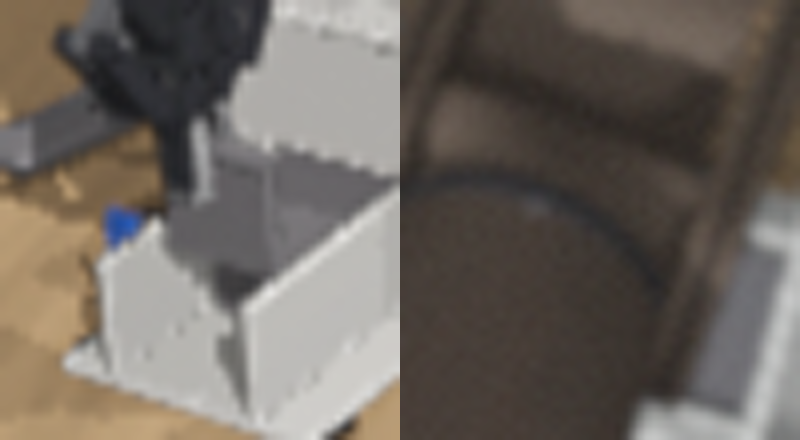

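The side crop shows the blue marker at (122,225), with the pointer hidden behind the finger and cheek; the top view is blocked by the arm. I'll measure the marker numerically with sub-pixel profiles along the caddy x axis, using the known cheek end (−180) and rim edges (±60) as references.

```bash
cat > prof.py <<'E'
from f import *
from m import t,s as sd
L=lambda n:{k:(v if k!='k1' else float(v)) for k,v in np.load(n).items()}
def prof(im,xs,y,z,f):
    W=np.c_[np.array([cad(x,y) for x in xs]),np.full(len(xs),z)]; q=proj(im,W).astype(np.float32)
    c=cv2.remap(np.ascontiguousarray(im['color']).astype(np.float32),q[:,:1],q[:,1:],cv2.INTER_LINEAR)[:,0]; return f(c)
blue=lambda c:np.clip(c[:,2]-c[:,0]-10,0,None); lum=lambda c:c.mean(1)
def half(xs,p):  # steepest edges
    g=np.gradient(cv2.GaussianBlur(p.reshape(-1,1).astype(np.float32),(1,9),2)[:,0],xs); return g
print('----')
for n,im in(('top',t),('side',sd),('pull',L('pull.npz'))):
    for y,z in ((.044,.067),(.048,.067),(.048,.072),(.052,.067),(.052,.072)):
        xs=np.arange(-.185,-.115,.0005); b=prof(im,xs,y,z,blue)
        if b.sum()>50: 
            on=xs[b>b.max()/2]; print(n,'marker y%.3f z%.3f cen %.1f half %.1f..%.1f max %.0f'%(y,z,1e3*(xs*b).sum()/b.sum(),on[0]*1e3,on[-1]*1e3,b.max()))
    for nm,y,z,lo,hi in (('cheek+ end',.037,.062,-.2,-.165),('cheek- end',-.037,.062,-.2,-.165),('rim front',.0,.132,-.075,-.045),('rim front',-.04,.132,-.075,-.045),('rim back',.0,.132,.045,.075)):
        xs=np.arange(lo,hi,.0005); p=prof(im,xs,y,z,lum); g=half(xs,p); print(n,nm,'rise %.1f fall %.1f'%(xs[g.argmax()]*1e3,xs[g.argmin()]*1e3))
E
python3 prof.py | sed -n '/----/,$p'
```

```text
----
top marker y0.044 z0.067 cen -153.2 half -157.5..-149.0 max 58
top marker y0.048 z0.067 cen -153.6 half -157.5..-149.5 max 90
top marker y0.048 z0.072 cen -153.6 half -157.5..-149.5 max 94
top marker y0.052 z0.067 cen -154.2 half -158.0..-150.0 max 88
top marker y0.052 z0.072 cen -154.2 half -158.0..-150.0 max 81
top cheek+ end rise -184.0 fall -192.0
top cheek- end rise -182.0 fall -191.5
top rim front rise -66.5 fall -57.5
top rim front rise -66.5 fall -57.5
top rim back rise 53.0 fall 46.5
side marker y0.044 z0.067 cen -157.3 half -162.5..-152.0 max 91
side marker y0.048 z0.067 cen -154.5 half -158.0..-151.0 max 62
side marker y0.052 z0.067 cen -151.9 half -153.5..-150.0 max 10
side cheek+ end rise -182.5 fall -190.5
side cheek- end rise -182.0 fall -188.5
side rim front rise -71.0 fall -58.5
side rim front rise -68.5 fall -51.5
side rim back rise 60.0 fall 66.0
pull marker y0.044 z0.067 cen -156.9 half -163.5..-151.0 max 103
pull marker y0.048 z0.067 cen -154.5 half -159.0..-150.0 max 76
pull marker y0.052 z0.067 cen -151.7 half -154.5..-148.5 max 31
pull cheek+ end rise -183.0 fall -190.5
pull cheek- end rise -182.0 fall -188.5
pull rim front rise -71.0 fall -58.5
pull rim front rise -68.5 fall -51.5
pull rim back rise 60.5 fall 68.0
```

```bash
cat > p2.py <<'E'
from prof import *
print('====')
xs=np.arange(-.150,-.090,.002)
for n,im in(('top',t),('side',sd)):
    for y in(.034,.036,.038,.040,.042): 
        p=prof(im,xs,y,.067,lum); print(n,y,p.round(0).astype(int).tolist())
    for y in(-.015,0,.015):
        x2=np.arange(-.140,-.100,.0005); p=prof(im,x2,y,.112,lum); g=half(x2,p); print(n,'lip',y,'rise %.1f fall %.1f'%(x2[g.argmax()]*1e3,x2[g.argmin()]*1e3),p[::4].round(0).astype(int).tolist())
print((xs*1000).round().astype(int).tolist())
E
python3 p2.py | sed -n '/====/,$p'
```

```text
====
top 0.034 [164, 163, 159, 155, 152, 157, 162, 163, 160, 154, 142, 130, 119, 111, 106, 103, 102, 105, 109, 111, 111, 110, 112, 113, 110, 106, 102, 98, 97, 96]
top 0.036 [166, 163, 159, 154, 153, 158, 162, 165, 164, 157, 146, 133, 121, 111, 107, 106, 108, 113, 117, 120, 122, 122, 123, 123, 122, 119, 114, 108, 105, 104]
top 0.038 [160, 157, 155, 147, 147, 152, 159, 163, 162, 152, 142, 130, 120, 110, 105, 107, 111, 118, 122, 124, 125, 126, 128, 130, 129, 125, 118, 113, 110, 110]
top 0.04 [147, 143, 139, 136, 137, 141, 148, 150, 150, 143, 135, 124, 115, 107, 102, 107, 113, 119, 121, 123, 125, 125, 127, 128, 128, 126, 120, 115, 111, 111]
top 0.042 [127, 126, 125, 123, 125, 130, 136, 137, 136, 131, 126, 118, 110, 105, 102, 106, 113, 119, 120, 121, 122, 121, 122, 124, 125, 124, 119, 115, 113, 113]
top lip -0.015 rise -102.0 fall -119.5 [119, 118, 118, 119, 117, 114, 112, 112, 110, 104, 97, 87, 84, 81, 81, 82, 83, 85, 91, 98, 106]
top lip 0 rise -111.5 fall -128.0 [175, 174, 170, 165, 159, 149, 136, 123, 114, 108, 96, 87, 80, 80, 81, 83, 83, 82, 80, 75, 73]
top lip 0.015 rise -110.5 fall
[... 678 characters left out ...]
 111, 99, 89, 81, 75, 73, 81, 89, 95, 98, 97, 96, 98, 103, 105, 102, 93, 81, 72, 69, 75, 81, 85, 86, 88, 88]
side lip -0.015 rise -114.5 fall -138.5 [84, 81, 82, 88, 95, 100, 105, 110, 115, 120, 126, 132, 139, 147, 154, 157, 160, 162, 162, 162, 161]
side lip 0 rise -115.5 fall -139.0 [82, 81, 83, 88, 94, 99, 104, 109, 114, 118, 124, 133, 141, 150, 156, 158, 159, 160, 161, 161, 161]
side lip 0.015 rise -119.5 fall -138.5 [84, 79, 77, 83, 90, 98, 103, 108, 113, 120, 132, 149, 156, 160, 160, 160, 160, 161, 161, 161, 161]
[-150, -148, -146, -144, -142, -140, -138, -136, -134, -132, -130, -128, -126, -124, -122, -120, -118, -116, -114, -112, -110, -108, -106, -104, -102, -100, -98, -96, -94, -92]
```

```bash
cat > lipx.py <<'E'
from f import *
from m import sd if False else s as sd
E
sed -i 's/from m import sd if False else s as sd/from m import s as sd/' lipx.py; cat >> lipx.py <<'E'
def lipx(im):
    C=cloud(im); X=C.copy(); X[...,:2]=(C[...,:2]-O)@Rc
    for y0,y1 in((-.027,-.010),(.019,.028)):
        k=(X[...,0]>-.17)&(X[...,0]<-.1)&(X[...,1]>y0)&(X[...,1]<y1)&(X[...,2]>.075)&(X[...,2]<.104); P=X[k]
        print(' y',y0,len(P),'x',np.percentile(P[:,0],[10,50,90]).round(4) if len(P) else '')
E
cat > chk.py <<'E'
from lipx import *
print('----')
L=lambda n:{k:(v if k!='k1' else float(v)) for k,v in np.load(n).items()}
lipx(sd); lipx(L('pull.npz')); x,y=cad(-.1531,.0088); to(x,y,.075); s,R=where(); print('now'); lipx(grab('side')); print('tcp caddy',((s['eef_pos'][:2]-O)@Rc).round(4),'F caddy',(s['contact_force'][:2]@Rc).round(2))
E
python3 chk.py | sed -n '/----/,$p'
```

```text
----
 y -0.027 30 x [-0.1279 -0.1252 -0.1226]
 y 0.019 9 x [-0.1263 -0.1236 -0.1223]
 y -0.027 32 x [-0.15   -0.148  -0.1461]
 y 0.019 0 x 
t 24.20 p [ 0.629  -0.103   0.0761] head -104.7 tilt 4.44 w 6.7 F [-0.4 -4.9 -2.4] | turn units 0.00 then x 0.02 y 0.00 z -0.13
now
 y -0.027 31 x [-0.1503 -0.1489 -0.1469]
 y 0.019 1 x [-0.1469 -0.1469 -0.1469]
tcp caddy [-0.1452  0.0087] F caddy [4.86 0.89]
```

Lip displacement is now about 23.2 mm (TCP and depth agree); target is about 31 mm. Pull a bit more.

Request:
play_rows(
  steps=[
    {"jaw": -1,"x": 0,"y": 0,"z": -0.09,"turn": 0},
    {"jaw": -1,"x": 0,"y": 0,"z": -0.06,"turn": 0},
    {"jaw": -1,"x": 0,"y": 0,"z": 0,"turn": 0},
    {"jaw": -1,"x": 0,"y": 0,"z": 0,"turn": 0},
  ],
)

```text
clock: 24.75
eef_pos: [0.6308, -0.0961, 0.0761]
eef_rot: [-0.407, -0.548, -0.457, 0.571]
contact_force: [-2.1, -5.2, -2.2]
gripper_width: 0.0069
```

```bash
cat >> chk.py <<'E'
ims=[grab('side') for _ in range(4)]; im=ims[0]; im['color']=np.mean([i['color'] for i in ims],0).astype(np.uint8); np.savez('pull2.npz',**im)
print(proj(im,np.array([list(cad(-.151,.041))+[.067],list(cad(-.151,.034))+[.067],list(cad(-.151,.055))+[.067],list(cad(-.180,.040))+[.062]])).round(1))
c=im['color'][200:216,268:292].astype(int); print('lum'); print(c.mean(2).astype(int)); print('blue'); print(c[...,2]-c[...,0])
E
python3 chk.py | sed -n '/----/,$p'
```

```text
----
 y -0.027 30 x [-0.1279 -0.1252 -0.1226]
 y 0.019 9 x [-0.1263 -0.1236 -0.1223]
 y -0.027 32 x [-0.15   -0.148  -0.1461]
 y 0.019 0 x 
t 24.75 p [ 0.6308 -0.0961  0.0761] head -104.7 tilt 4.42 w 6.9 F [-2.1 -5.2 -2.2] | turn units 0.00 then x 0.02 y 0.00 z -0.01
now
 y -0.027 34 x [-0.1573 -0.1551 -0.1528]
 y 0.019 3 x [-0.156  -0.1552 -0.1546]
tcp caddy [-0.1523  0.0087] F caddy [ 5.52 -0.67]
[[278.  206.5]
 [279.7 207.1]
 [274.8 205.5]
 [273.  211.7]]
lum
[[ 67  68  69  80  85  99  99  98  97  84  82  81  57  44  42  46  66 148
  155 109 102 110 115 120]
 [ 91  84  84  97  99 102 100  98  96  95  96  95  70  45  42  50  62 140
  159  96  83  94  98 100]
 [127 105  99 101 102 100  98  96  95  96  98 101  79  49  38  41  56 126
  150  98  92  96  89  79]
 [132 122 105 101 100  98  96  94  96  99 100 102  79  51  42  39  53 118
  148 116  97  97  96  96]
 [108 143 125 102  97  96  94  97  98 101  98  95  79  64  64  55  62 118
  148 122  99  97  96  97]
 [104 137 136 104  96  95  97 100 105 100  82  76  76  83  88  84  85 137
  139 103  95  96  97  97]
 [102 102 100  96  96  97  
[... 1905 characters left out ...]
64 -66 -66 -57 -53 -30  72 107  75  53   8  -5  -3   0   0   0   0
    0  -1   0  -1  -1   0]
 [-64 -65 -65 -65 -62 -63 -48  30  64   7  -4  -7  -6  -4   0   0  -1  -1
    1   1   0   0   0   0]
 [-63 -64 -62 -62 -57 -62 -47   1  10  -6  -7  -6  -6  -4  -2   0   0  -1
    1   0  -1  -1  -1   0]
 [-61 -60 -60 -60 -48 -50 -17  -3  -4  -4  -5  -5  -5  -5  -3  -2  -1  -2
    0  -1   0   0   0  -1]
 [-60 -59 -60 -60 -53 -31  -5  -4  -4  -4  -5  -5  -5  -5  -4  -4  -3  -3
   -2  -2  -1   0  -1   0]
 [-60 -60 -60 -62 -63 -39 -11  -5  -4  -5  -5  -5  -5  -5  -5  -5  -4  -3
   -4  -4  -1   0   0   0]
 [-62 -62 -61 -62 -63 -49 -13  -5  -4  -6  -6  -5  -5  -6  -5  -4  -5  -4
   -3  -4  -2  -1   0   0]]
```

Request:
play_rows(
  steps=[
    {"jaw": -1,"x": 0,"y": 0,"z": -0.02,"turn": 0},
    {"jaw": -1,"x": 0,"y": 0,"z": 0,"turn": 0},
    {"jaw": -1,"x": 0,"y": 0,"z": 0,"turn": 0},
  ],
)

```text
clock: 25.38
eef_pos: [0.6307, -0.0964, 0.0761]
eef_rot: [-0.407, -0.548, -0.456, 0.571]
contact_force: [-1.9, -6.2, -2.0]
gripper_width: 0.0069
```

```bash
cat > p3.py <<'E'
from prof import *
print('====')
s,R=where(); print('t',s['clock'],'tcp caddy',((s['eef_pos'][:2]-O)@Rc).round(4),'F',s['contact_force'].round(1))
now=grab('side')
xs=np.arange(-.175,-.105,.002); print((xs*1000).round().astype(int).tolist())
for n,im in(('t0',sd),('pull2',L('pull2.npz')),('now',now)):
    for y in(.035,.038,.041): print(n,y,prof(im,xs,y,.067,lum).round(0).astype(int).tolist())
    m=mask(im,lambda h,S,V:(h>100)&(h<130)&(S>110),(262,190,330,235)); v,u=np.nonzero(m); print(n,'blue',len(u),u.mean().round(2),v.mean().round(2))
from sc import scr
scr(now,(150,280,420,400))
E
python3 p3.py | sed -n '/====/,$p'
```

```text
====
t 25.375 tcp caddy [-0.152   0.0087] F [-1.9 -6.2 -2. ]
[-175, -173, -171, -169, -167, -165, -163, -161, -159, -157, -155, -153, -151, -149, -147, -145, -143, -141, -139, -137, -135, -133, -131, -129, -127, -125, -123, -121, -119, -117, -115, -113, -111, -109, -107]
t0 0.035 [114, 108, 104, 100, 99, 100, 101, 103, 106, 111, 115, 118, 120, 124, 121, 109, 92, 89, 86, 79, 76, 79, 81, 80, 75, 73, 68, 61, 57, 64, 65, 73, 81, 86, 87]
t0 0.038 [114, 112, 108, 101, 91, 88, 89, 88, 93, 100, 104, 107, 112, 117, 118, 116, 105, 91, 77, 70, 71, 70, 72, 71, 77, 78, 72, 64, 73, 82, 88, 87, 75, 74, 79]
t0 0.041 [119, 119, 116, 112, 106, 97, 87, 85, 88, 91, 97, 104, 113, 117, 120, 118, 112, 102, 89, 80, 73, 72, 72, 81, 88, 92, 92, 89, 89, 94, 104, 102, 93, 81, 71]
t0 blue 8 276.88 207.88
pull2 0.035 [102, 99, 100, 101, 101, 103, 104, 106, 108, 98, 84, 68, 56, 58, 61, 65, 69, 75, 81, 86, 86, 77, 68, 63, 60, 67, 86, 107, 124, 136, 146, 139, 121, 103, 95]
pull2 0.038 [98, 94, 95, 94, 92, 92, 95, 96, 98, 97, 93, 77, 66, 61, 63, 65, 69, 74, 80, 84, 80, 76, 67, 57, 52, 51, 53, 62, 85, 110, 129, 139, 150, 142, 123]
pull2 0.041 [103, 91, 89, 91, 93, 91, 89, 90, 94, 95, 93, 89, 83, 75, 69, 69, 71, 73, 77, 78, 74, 69, 64, 59, 51, 45, 41, 46, 52, 64, 89, 118, 137, 147, 157]
pull2 blue 13 276.31 207.92
now 0.035 [109, 103, 101, 100, 101, 103, 105, 107, 109, 98, 82, 65, 55, 61, 64, 66, 69, 75, 80, 84, 84, 76, 69, 63, 60, 67, 83, 100, 114, 131, 145, 142, 128, 112, 102]
now 0.038 [117, 106, 100, 97, 92, 93, 96, 97, 99, 98, 93, 75, 63, 59, 64, 66, 70, 74, 79, 82, 78, 71, 64, 56, 52, 51, 53, 60, 81, 103, 123, 136, 150, 145, 128]
now 0.041 [118, 111, 102, 98, 96, 92, 90, 91, 94, 96, 94, 90, 83, 74, 69, 69, 71, 74, 78, 78, 74, 68, 61, 55, 49, 44, 40, 46, 52, 64, 86, 114, 134, 146, 156]
now blue 13 276.31 207.92
px 922 tail [0.619 0.364 0.018] tip [0.402 0.365 0.011] head 179.7 pitch -1.9 len 0.21720419412471542
```

```bash
cat > p4.py <<'E'
from prof import *
print('====')
now=grab('side')
for n,im in(('t0',sd),('pull',L('pull.npz')),('pull2',L('pull2.npz')),('now',now)):
    c=im['color'][204:213,273:282].astype(int); b=np.clip(c[...,2]-c[...,0],0,None); v,u=np.mgrid[204:213,273:282]; 
    print(n,'blue cen',((b*u).sum()/b.sum()).round(2),((b*v).sum()/b.sum()).round(2),b.sum()); print((c[...,2]-c[...,0])[2:8])
E
python3 p4.py | sed -n '/====/,$p'
```

```text
====
t0 blue cen 276.71 207.87 1195
[[-65 -61  14  60  20  -6 -30 -55 -32]
 [-66 -60  39  99 105 102  30 -35 -14]
 [-65 -56  46 101 117 109  24 -14  -6]
 [-61 -53  44  96  64  46   4  -6  -5]
 [-59 -56  12  52   4  -5  -6  -5  -4]
 [-58 -44   0   7  -6  -6  -5  -6  -5]]
pull blue cen 276.73 207.74 1467
[[-51 -42  36  76  48  29   8  -8  -9]
 [-59 -40  62 110 119 113  54  -5  -6]
 [-67 -47  63 108 121 113  35 -10  -7]
 [-64 -55  46 101  75  52   6  -6  -5]
 [-63 -58  13  61   8  -3  -6  -5  -5]
 [-61 -47   0  10  -5  -6  -5  -5  -5]]
pull2 blue cen 276.57 207.88 1444
[[-50 -43  34  76  46   4 -30 -35 -18]
 [-51 -39  62 110 117  93  24  -8  -7]
 [-50 -29  73 111 120 113  34  -3  -3]
 [-53 -30  72 107  75  53   8  -5  -3]
 [-63 -48  30  64   7  -4  -7  -6  -4]
 [-62 -47   1  10  -6  -7  -6  -6  -4]]
now blue cen 276.59 207.85 1431
[[-49 -43  35  76  46   4 -28 -34 -18]
 [-50 -39  63 110 116  95  29  -8  -9]
 [-48 -30  72 110 119 113  34  -4  -4]
 [-52 -39  66 108  75  52   7  -5  -3]
 [-63 -61  20  63   7  -3  -5  -7  -3]
 [-60 -47   0  11  -6  -6  -5  -6  -5]]
```

Request:
play_rows(
  steps=[
    {"jaw": -1,"x": 0,"y": 0,"z": -0.04,"turn": 0},
    {"jaw": -1,"x": 0,"y": 0,"z": 0,"turn": 0},
    {"jaw": -1,"x": 0,"y": 0,"z": 0,"turn": 0},
  ],
)

```text
clock: 25.85
eef_pos: [0.631, -0.0955, 0.0761]
eef_rot: [-0.407, -0.548, -0.456, 0.572]
contact_force: [-1.0, -5.9, -1.7]
gripper_width: 0.0063
```

```bash
cat >> p4.py <<'E'
s,R=where(); print('t',s['clock'],'tcp caddy',((s['eef_pos'][:2]-O)@Rc).round(4),'F',s['contact_force'].round(1),'w',s['gripper_width'])
for _ in range(6): grab('side')
s,R=where(); print('t',s['clock'],'tcp caddy',((s['eef_pos'][:2]-O)@Rc).round(4))
from lipx import lipx
lipx(grab('side'))
E
python3 p4.py | sed -n '/^now/,$p'
```

```text
now blue cen 276.48 207.9 1392
[[-51 -44  35  75  47  -4 -34 -36 -11]
 [-51 -39  63 111 116  76  11 -20 -10]
 [-49 -30  75 112 121 100  25  -5  -3]
 [-52 -29  72 110  76  51   3  -5  -2]
 [-62 -47  30  63   8  -4  -6  -6  -2]
 [-61 -47   1  11  -6  -7  -4  -6  -4]]
t 25.9 tcp caddy [-0.1529  0.0086] F [-1.3 -5.7 -2.1] w 0.0063219429327692105
t 26.2 tcp caddy [-0.1529  0.0087]
 y -0.027 35 x [-0.1587 -0.1559 -0.1539]
 y 0.019 3 x [-0.1571 -0.157  -0.1559]
```

Displacement is 30.8 mm (TCP) and 30.7 mm (lip depth), against a marker estimate of 31 ± 1 mm, and it stays stable while holding. Handing in.

```bash
python3 -c "
from plant import ctrl
print(ctrl.sign_off()); s=ctrl.state(); print(s['clock'],s['eef_pos'],s['gripper_width'])"
```

```text
the job is handed in; nothing more can be done
None
the job is handed in; nothing more can be done
```

I handed the job in at about 26 s, with the gripper still holding the slide's lip about 31 mm out, which is my best estimate of the blue dose mark.

**What I did**
- I took the red scraper and pivoted it in the grip by pressing its tail on the caddy's near rim. I then dipped it, with the tip about 4 cm below the rim by estimate; the tip itself was hidden behind the front rim.
- I laid it on the mat by dragging the tip until it was flat.
- I pinched the lip and drew the slide out.

**Last checks**
- **Scraper:** the side camera's depth shows it flat on the mat, from x = 0.40 to 0.62 at y = 0.365, head included.
- **Slide:** the arm position gives 30.8 mm of travel and the lip depth 30.7 mm. It did not move over 0.3 s of holding, with about 6 N of pull.
- **Marker:** I put it at 31 ± 1 mm; single readings ran from 30.5 to 31.5 mm. It did not appear to move.

**What failed or disagreed**
- **First grasp:** the gripper closed above the scraper's handle, because the fingertips sat about 24 mm higher than the stated geometry gives. I worked from camera depth after that.
- **Tool tilt:** the tool drifted up to 5° from vertical and I could not correct it.
- **Pointer against marker:** the arm blocked the top view at the end. Pointer and marker were compared there only in the side view, good to about 1.5 mm; in that view the pointer may be 0–1 mm past the line.
- **Marker position:** early readings were 27–30 mm, because the first frame fit was a few millimetres off.
- **Not checked:** I did not look again at the lid or the bystanders at the end, though no contact force suggested they were touched.

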